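# Pack a batch of water meters and their nuts

## Robot

A 6-joint arm with a two-finger parallel gripper is mounted at the origin on the work surface. World frame = base frame: x ahead of the robot, y to its left, z up, the work surface at z = 0. Lengths are in m, angles in rad, forces in N, time in s.
With the tool pointing down it reaches from about 0.25 to 0.775 m from the base axis. Payload 4 kg.
Tool frame: the origin (TCP) lies between the finger pads, 19 mm behind the fingertips; this is the grasp point; z points along the fingers, y is the line along which they close (so a half turn about z gives the same grasp; the last joint's range is limited). The gripper opens to 94 mm and grips with 3 to 60 N. Pads are 16 mm wide; open, the fingers measure 119 mm over their backs; the gripper's body (75 mm by 177 mm) begins 78 mm behind the grasp point.
Start: joints at [-0.103, 0.087, 1.371, -0, 1.684, -0.103], TCP at [0.55, -0, 0.224] pointing down, gripper open.
Joint ranges: [-3.1, 3.1], [-0.76, 2.03], [0.27, 2.55], [-1.08, 4.22], [0.17, 2.65], [-2.57, 2.57]. Speed limits (rad/s): [2.79, 2.79, 3.14, 3.14, 3.14, 3.14].

## Interface

Orientations are given as a unit quaternion [w, x, y, z].
In Python, from cell import * gives the robot as it stands. The module is installed in compiled form; this text tells all that it offers.
- The arm moves only by the tool move_arm, never from a script. Its argument "rows" is a list of rows, each a list of 2 entries, a list of its own where there are three numbers: the shift along the world's x, y, z normalised to -1 to 1, where 1 is 200 mm, then the turn, a rotation vector about the world's x, y, z normalised to -1 to 1, where 1 is 1.5 rad. A call has exactly 10 rows; each row shifts and turns the commanded pose from where the row before left it; what a row does not reach is not made up. A row lasts 1/10 s, in which the tool goes at most 50 mm and 8.59 degrees, less where a joint would pass 70% of its speed; a pose out of reach is approached as far as the arm can. A call with a number of a shift or a turn outside -1 to 1 is refused whole. A call with a gripper value outside its range is refused whole. "grip" is the closure, from -1 (fully open) to 1 (shut), set as the call begins (left out, the last holds). The fingers move at their own pace and stop on an object; "newtons" is the grip in N (left out, the last holds). Time passes only in rows, so rows that do not move let the fingers close, or fill a call up. It gives the time, the measured TCP pose, the force, the opening and the grip force at its end, in the units of the state.
- state(): the state, without advancing time (a new reading comes with each control period).
- grab_frame(name): name is "scene" or "side" or "wrist"; returns a dict with "image" (400x640x3 uint8, red, green, blue), "intrinsics" (3x3 intrinsics, pixels), "pose" (4x4, takes a point from camera to world coordinates). Camera axes: x right, y down, z forward; pixel columns grow to the right and rows downward; lengths in m; the calibration is good to about 2 mm. A picture is of the moment at which its call begins. There is no depth.
- job_done(): hands the job in; it is judged then, once.
Trained networks look in a picture, given as the dict that the camera call returned (one of the last four; its "shot" number tells which), for a name from the list of things; names that differ only in an ending like _2 or _b are one class to them, and where a whole thing is asked for, a point or a joint stands for the part that bears it (a point fixed in the world has none). Each returns a list of dicts, best first, with "score" (0 to 1); they miss things now and then, are a little off and sometimes report something else, mostly with a low value. They report only what shows in the picture. A call takes as long as a camera call.
- regions_of(target, picture): "mask" (400x640 bool, what is visible of it).
- place_of(target, picture): "location" ([x, y, z] in m, in world coordinates, good to about 4 mm: a listed point, or the origin of a listed thing).
The state is a dict: "clock": time; "qpos": joint angles; "joint_velocities": joint speeds; "effort": joint torques, N m; "eef_pos": TCP position; "eef_rot": TCP orientation; "contact_force": force on the tool from outside, world axes, zero at the start; "torque": the same for the moment, N m; "finger_gap": opening from 0.0 (shut) to 1.0 (fully open); "grip_force": force on a finger pad.
Only numpy, scipy, OpenCV 4.12 (cv2) and the standard library are available. Lean on these libraries where they do the work, as an engineer would, in place of code of your own. Each camera call takes 0.05 s, during which the arm holds its last target. There are 200 camera calls.

## Task

Pack this batch of water meters for dispatch. First push the yellow parts box square into the corner of its two steel stops, then tip all the brass nuts from the tray into it and set the empty tray down flat on the table, leaving the box tight against both stops. Press every meter down into its own rack slot, past the orange spring latch, until it is fully seated and the latch has snapped back over its pipe, and do not disturb the tin, the dish or the brush.

Things in the scene. Friction and masses are not known exactly. Their poses are not given: they have to be found in the camera images.
- rack: Grey rack fixed to the table, base 162 x 396 x 12 mm: four slots side by side along its y (96 mm apart), four orange latches on its far (+x) edge. Origin: table level, below the middle of the slots; pipes lie along its x, z up. Heights above the table: black rubber pad 14 mm, guides 37, their flared lips 50, near end plate with lip 62, far end plate 45, latches 78 mm.
- slot0 (a point): Where the underside centre (origin) of a meter lies when seated in slot 0, 14 mm above the table, axes as the rack's. The meter enters straight down, pipe along the rack's x, either way round; it then stands on the black pad. Play: 2 mm each side of the pipe, 2.5 mm at each pipe end; lips lead in about 6 mm each side.
- slot1 (a point): Where the underside centre (origin) of a meter lies when seated in slot 1, 14 mm above the table, axes as the rack's. The meter enters straight down, pipe along the rack's x, either way round; it then stands on the black pad. Play: 2 mm each side of the pipe, 2.5 mm at each pipe end; lips lead in about 6 mm each side.
- slot2 (a point): Where the underside centre (origin) of a meter lies when seated in slot 2, 14 mm above the table, axes as the rack's. The meter enters straight down, pipe along the rack's x, either way round; it then stands on the black pad. Play: 2 mm each side of the pipe, 2.5 mm at each pipe end; lips lead in about 6 mm each side.
- slot3 (a point): Where the underside centre (origin) of a meter lies when seated in slot 3, 14 mm above the table, axes as the rack's. The meter enters straight down, pipe along the rack's x, either way round; it then stands on the black pad. Play: 2 mm each side of the pipe, 2.5 mm at each pipe end; lips lead in about 6 mm each side.
- latch0 (a joint): Travel (m) of slot 0's orange spring latch along the rack's +x: 0 = sprung in over the slot, 0.018 = pushed right back. Its sloped nose (62 deg from level) reaches from 59 mm (at 78 mm height) to 45 mm (at 51 mm) of the slot centre; the pipe end pressed down drives it back about 12 mm (3 to 6 N spring, about 5 N down); seated, it springs to 0, 2 mm above the pipe.
- latch1 (a joint): Travel (m) of slot 1's orange spring latch along the rack's +x: 0 = sprung in over the slot, 0.018 = pushed right back. Its sloped nose (62 deg from level) reaches from 59 mm (at 78 mm height) to 45 mm (at 51 mm) of the slot centre; the pipe end pressed down drives it back about 12 mm (3 to 6 N spring, about 5 N down); seated, it springs to 0, 2 mm above the pipe.
- latch2 (a joint): Travel (m) of slot 2's orange spring latch along the rack's +x: 0 = sprung in over the slot, 0.018 = pushed right back. Its sloped nose (62 deg from level) reaches from 59 mm (at 78 mm height) to 45 mm (at 51 mm) of the slot centre; the pipe end pressed down drives it back about 12 mm (3 to 6 N spring, about 5 N down); seated, it springs to 0, 2 mm above the pipe.
- latch3 (a joint): Travel (m) of slot 3's orange spring latch along the rack's +x: 0 = sprung in over the slot, 0.018 = pushed right back. Its sloped nose (62 deg from level) reaches from 59 mm (at 78 mm height) to 45 mm (at 51 mm) of the slot centre; the pipe end pressed down drives it back about 12 mm (3 to 6 N spring, about 5 N down); seated, it springs to 0, 2 mm above the pipe.
- meter0: Water meter (red body, black flange), 0.45 kg. Body 66 mm diameter, 36 mm high, flange 68 mm to height 42, then a white head 58 mm in diameter up to 82 mm, dial on top. Brass pipe 110 mm long, 26 mm diameter along its x, axis 20 mm above the underside. Grip the head, closing along the meter's y, TCP about 68 mm above the underside. Origin: centre of the underside, z up.
- meter1: Water meter (blue body, black flange), 0.45 kg. Body 66 mm diameter, 36 mm high, flange 68 mm to height 42, then a white head 58 mm in diameter up to 82 mm, dial on top. Brass pipe 110 mm long, 26 mm diameter along its x, axis 20 mm above the underside. Grip the head, closing along the meter's y, TCP about 68 mm above the underside. Origin: centre of the underside, z up.
- meter2: Water meter (white body, red flange), 0.45 kg. Body 66 mm diameter, 36 mm high, flange 68 mm to height 42, then a white head 58 mm in diameter up to 82 mm, dial on top. Brass pipe 110 mm long, 26 mm diameter along its x, axis 20 mm above the underside. Grip the head, closing along the meter's y, TCP about 68 mm above the underside. Origin: centre of the underside, z up.
- meter3: Water meter (red body, black flange), 0.45 kg. Body 66 mm diameter, 36 mm high, flange 68 mm to height 42, then a white head 58 mm in diameter up to 82 mm, dial on top. Brass pipe 110 mm long, 26 mm diameter along its x, axis 20 mm above the underside. Grip the head, closing along the meter's y, TCP about 68 mm above the underside. Origin: centre of the underside, z up.
- tray: Steel tray 170 (x) x 104 (y) mm, floor 4 mm, rim 28 mm high on three sides, open at its +x end (pouring lip, 85 mm from centre). A green fin 10 mm thick along x at y = 0 makes two 44 mm lanes; its middle 70 mm rises to 82 mm: grip it there, closing along y, TCP about 62 mm above the underside. 0.3 kg empty. Origin: centre of the underside, z up.
- nut0: Loose brass coupling nut, 34 mm across, 24 mm high, 0.07 kg, standing in the tray at the start; slides on the tray from about 15 to 20 degrees of tilt. Origin: centre of its underside (the end without the dark hole), z along its axis.
- nut1: Loose brass coupling nut, 34 mm across, 24 mm high, 0.07 kg, standing in the tray at the start; slides on the tray from about 15 to 20 degrees of tilt. Origin: centre of its underside (the end without the dark hole), z along its axis.
- nut2: Loose brass coupling nut, 34 mm across, 24 mm high, 0.07 kg, standing in the tray at the start; slides on the tray from about 15 to 20 degrees of tilt. Origin: centre of its underside (the end without the dark hole), z along its axis.
- nut3: Loose brass coupling nut, 34 mm across, 24 mm high, 0.07 kg, standing in the tray at the start; slides on the tray from about 15 to 20 degrees of tilt. Origin: centre of its underside (the end without the dark hole), z along its axis.
- partsbox: Open yellow parts box, 150 x 150 mm, 55 mm high, walls and floor 4 mm, 0.5 kg, loose on the table. Origin: centre of the underside, z up. Pushed fully home its centre lies at x = -75, y = -75 mm in the frame of the stops.
- stops: Two dark steel bars fixed to the table in an L, 14 mm thick, 30 mm high, about 150 mm long. Origin: the inside corner at table level. One bar runs along -y from it and stops the box's +x side, the other along -x and stops the box's +y side; the box belongs in the quarter of -x, -y.
- tin: Bystander: closed blue tin, 70 mm diameter, 85 mm high. Origin: centre of the underside.
- dish: Bystander: black open dish, 120 mm diameter, 35 mm high. Origin: centre of the underside.
- brush: Bystander: brush lying on the table. Origin: centre of its underside.

How it is judged:
By the outcome, as a careful person would: the job done as asked, in the order asked, and still so for the second after the job is handed in, with the robot touching nothing.
Of meter0, meter1, meter2, meter3 only 2 to 4 are there at a start; the rules pass over those that are not, and their reading is None.
At some moment in a run one of meter0, meter1, meter2, meter3 may be knocked a few centimetres aside while the robot is not near it.
It also fails if it takes over 210 s, if anything falls off the work surface, if the arm or the gripper's body presses on something with over 40 N, if the wrist force passes 120 N, or if a joint passes its speed limit or range.

## Working session

There is one attempt and no reset: what is moved stays moved. The work goes in short steps, Python scripts to look and compute and a tool call to move; the robot and the scene stay as the last step left them, time stands still between calls to the robot, and variables do not carry over. Pictures are saved under pics/ and viewed, at most 14 in all, crops included, and the job is handed in when it is done.

Besides the shell and the picture viewer there is one more tool, called after "Emit:" by a JSON object that holds its "op" and its "data". move_arm: Moves the arm, as the interface text tells. Scaled input: -1 to 1 covers 200 mm each way for a shift and 1.5 rad each way for a turn. Its arguments: {"type":"object","properties":{"rows":{"type":"array","items":{"type":"array"}},"grip":{"type":"number"},"newtons":{"type":"number"}},"required":["rows"]}

```bash
mkdir -p pics; cat > h.py <<'E'
from cell import *
import numpy as np, cv2
from scipy.spatial.transform import Rotation as R
def save(f,n): cv2.imwrite('pics/'+n+'.png',cv2.cvtColor(f['image'],cv2.COLOR_RGB2BGR))
def proj(f,P):
    T=np.linalg.inv(f['pose']); p=T[:3,:3]@np.array(P,float)+T[:3,3]; q=f['intrinsics']@p; return q[:2]/q[2]
def ray(f,u,z):
    "world point on pixel u at height z"
    d=f['pose'][:3,:3]@np.linalg.solve(f['intrinsics'],[u[0],u[1],1]); o=f['pose'][:3,3]
    return o+d*(z-o[2])/d[2]
def tri(f,u,g,v):
    ds=[x['pose'][:3,:3]@np.linalg.solve(x['intrinsics'],[p[0],p[1],1]) for x,p in((f,u),(g,v))]
    o=[x['pose'][:3,3] for x in (f,g)]
    s=np.linalg.lstsq(np.c_[ds[0],-ds[1]],o[1]-o[0],rcond=None)[0]
    a=o[0]+ds[0]*s[0];b=o[1]+ds[1]*s[1]; return (a+b)/2,np.linalg.norm(a-b)
def mask(t,f):
    r=regions_of(t,f); return r[0]['mask'] if r else None
def st():
    s=state(); print('t',round(s['clock'],2),'p',np.round(s['eef_pos'],4),'rot',np.round(R.from_quat(np.roll(s['eef_rot'],-1)).as_matrix(),3).tolist(),'F',np.round(s['contact_force'],1),'gap',round(float(s['finger_gap']),3),'q',np.round(s['qpos'],2))
E
cat > a.py <<'E'
from h import *
st()
F={n:grab_frame(n) for n in('scene','side')}
for n,f in F.items():
    save(f,n+'0'); print(n,np.round(f['pose'],3).tolist(),np.round(f['intrinsics'],1).tolist())
for t in 'rack slot0 slot1 slot2 slot3 meter0 meter1 meter2 meter3 tray nut0 partsbox stops tin dish brush'.split():
    for n,f in F.items():
        print(t,n,[(np.round(r['location'],3).tolist(),round(float(r['score']),2)) for r in place_of(t,f)][:5])
E
python3 a.py
```

```text
t 0.0 p [5.495e-01 1.000e-04 2.231e-01] rot [[-0.0, 1.0, -0.002], [1.0, 0.0, 0.0], [0.0, -0.002, -1.0]] F [-1.1  0.4 -0.8] gap 1.0 q [-0.1   0.09  1.37  0.    1.68 -0.1 ]
scene [[-0.511, 0.655, -0.556, 1.174], [0.859, 0.383, -0.339, 0.392], [-0.009, -0.651, -0.759, 0.932], [0.0, 0.0, 0.0, 1.0]] [[461.3, 0.0, 321.2], [0.0, 461.3, 203.2], [0.0, 0.0, 1.0]]
side [[0.965, -0.149, 0.215, 0.307], [-0.261, -0.515, 0.817, -0.846], [-0.011, -0.844, -0.536, 0.608], [0.0, 0.0, 0.0, 1.0]] [[383.0, 0.0, 318.2], [0.0, 383.0, 200.2], [0.0, 0.0, 1.0]]
rack scene [([0.651, 0.023, 0.0], 0.89)]
rack side [([0.649, 0.027, 0.003], 0.76)]
slot0 scene [([0.651, 0.069, 0.014], 0.84), ([0.656, 0.171, 0.011], 0.83), ([0.652, -0.026, 0.012], 0.82), ([0.648, -0.122, 0.009], 0.58)]
slot0 side [([0.653, 0.069, 0.016], 0.94), ([0.652, -0.122, 0.018], 0.69), ([0.651, 0.165, 0.015], 0.61), ([0.652, -0.025, 0.011], 0.56)]
slot1 scene [([0.651, 0.069, 0.014], 0.84), ([0.656, 0.171, 0.011], 0.83), ([0.652, -0.026, 0.012], 0.82), ([0.648, -0.122, 0.009], 0.58)]
slot1 side [([0.653, 0.069, 0.016], 0.94), ([0.652, -0.122, 
[... 1788 characters left out ...]
), ([0.454, 0.063, -0.0], 0.51), ([0.385, 0.012, 0.003], 0.36)]
nut0 side [([0.388, 0.012, 0.004], 0.41), ([0.395, 0.057, 0.002], 0.37)]
partsbox scene [([0.45, 0.267, 0.003], 0.94)]
partsbox side [([0.449, 0.268, -0.0], 0.57)]
stops scene [([0.571, 0.388, -0.003], 0.75)]
stops side [([0.576, 0.389, -0.001], 0.74), ([0.592, -0.316, -0.002], 0.55)]
tin scene [([0.726, -0.334, -0.001], 0.75), ([0.648, 0.071, 0.011], 0.36)]
tin side [([0.727, -0.331, -0.0], 0.74)]
dish scene [([0.726, 0.308, 0.002], 0.86), ([0.65, -0.121, 0.01], 0.68), ([0.4, 0.061, 0.004], 0.31)]
dish side [([0.727, 0.303, -0.002], 0.69)]
brush scene [([0.322, -0.235, -0.002], 0.7)]
brush side [([0.316, -0.233, -0.001], 0.97)]
```

View pics/scene0.png

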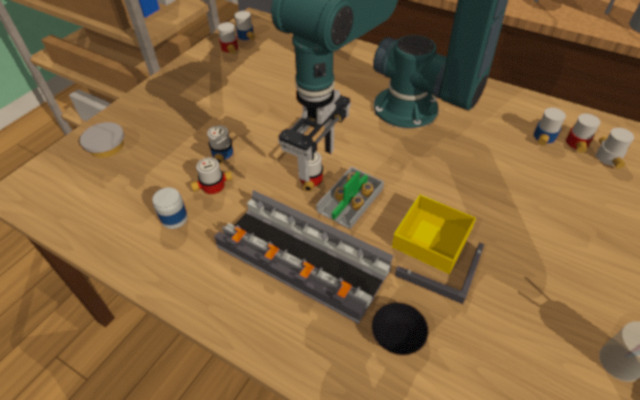

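View pics/side0.png

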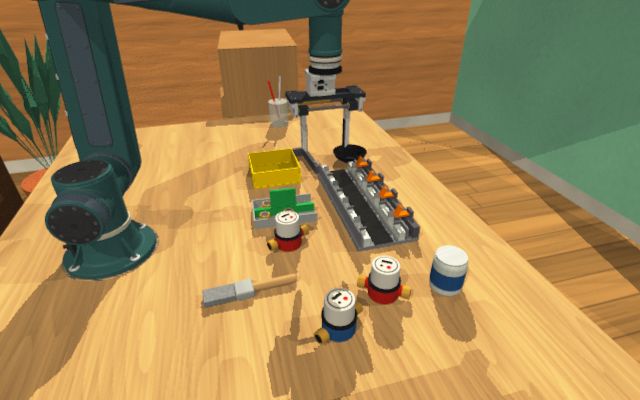

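The scene image shows the rack (about 305,255), the box (435,232) and stops (465,290), the tray with nuts (350,195), and three meters (220,142), (210,177) and (315,165). More meter-like objects stand further away at (228,38) and (583,130). The side view confirms two red meters and one blue near the robot.

```bash
python3 - <<'E'
from h import *
f=grab_frame('scene');w=grab_frame('wrist');save(w,'w0')
for u in [(545,140),(580,147),(612,162),(228,50),(243,38)]: print(u,np.round(ray(f,u,0),2))
print(np.round(w['pose'],3).tolist(),w['intrinsics'][0,0])
print([np.round(proj(w,p)) for p in[(.45,.267,.055),(.574,.388,.03),(.443,.035,0),(.428,-.098,.08),(.651,.069,.014)]])
E
```

```text
(545, 140) [-0.06  0.43  0.  ]
(580, 147) [-0.08  0.52 -0.  ]
(612, 162) [-0.06  0.62  0.  ]
(228, 50) [ 0.02 -0.71  0.  ]
(243, 38) [-0.08 -0.71  0.  ]
[[1.0, -0.001, -0.001, 0.55], [-0.001, -0.958, -0.286, 0.084], [-0.001, 0.286, -0.958, 0.385], [0.0, 0.0, 0.0, 1.0]] 334.9509437775624
[array([ 189., -144.]), array([ 347., -321.]), array([222., 143.]), array([197., 282.]), array([410., 112.])]
```

View pics/w0.png

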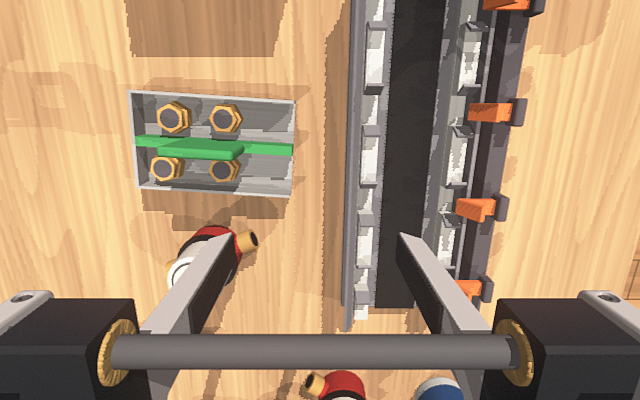

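The wrist view shows the tray (132–293, 91–195), open to the right (+x), with four nuts and yaw slightly negative. The rack's pad and latches run vertically at 390–520. I'll go above the box and stops.

Emit:
{"op": "move_arm", "data": {"rows": [[[-0.0625,0.1375,0.085],[0,0,0]],[[-0.0625,0.1375,0.085],[0,0,0]],[[-0.0625,0.1375,0.085],[0,0,0]],[[-0.0625,0.1375,0.085],[0,0,0]],[[-0.0625,0.1375,0.085],[0,0,0]],[[-0.0625,0.1375,0.085],[0,0,0]],[[-0.0625,0.1375,0.085],[0,0,0]],[[-0.0625,0.1375,0.085],[0,0,0]],[[0,0,0],[0,0,0]],[[0,0,0],[0,0,0]]], "grip": -1}}

```text
clock: 2.8
eef_pos: [0.45, 0.2202, 0.3606]
eef_rot: [0.001, 0.707, 0.708, 0.0]
contact_force: [0.7, 0.4, 0.1]
finger_gap: 1.0
grip_force: 0.0
```

```bash
python3 - <<'E'
from h import *
st()
s=grab_frame('scene');w=grab_frame('wrist');save(w,'w1')
c=s['image'][0:220,180:640]; 
cv2.imwrite('pics/c0.png',cv2.cvtColor(cv2.resize(np.hstack([s['image'][0:100,190:290],s['image'][90:190,520:640]]),None,fx=3,fy=3),cv2.COLOR_RGB2BGR))
for t in ['partsbox','stops','tray','dish']:
    print(t,[(np.round(r['location'],3).tolist(),round(float(r['score']),2)) for r in place_of(t,w)][:3])
    for r in regions_of(t,w)[:1]:
        b=cv2.minAreaRect(cv2.findNonZero(r['mask'].astype(np.uint8))); print('  ',np.round(cv2.boxPoints(b)).tolist())
E
```

```text
t 2.8 p [0.45   0.2202 0.3606] rot [[-0.001, 1.0, 0.001], [1.0, 0.001, -0.0], [-0.0, 0.001, -1.0]] F [0.7 0.4 0.1] gap 1.0 q [ 0.34 -0.01  1.2  -0.    1.95  0.34]
partsbox [([0.453, 0.264, 0.003], 0.65)]
   [[257.0, 175.0], [260.0, 61.0], [375.0, 64.0], [372.0, 178.0]]
stops [([0.577, 0.384, 0.002], 0.75), ([0.44, 0.036, 0.002], 0.42)]
   [[297.0, 22.0], [419.0, 22.0], [419.0, 145.0], [297.0, 145.0]]
tray [([0.436, 0.035, -0.002], 0.67)]
   [[255.0, 293.0], [259.0, 229.0], [364.0, 235.0], [361.0, 300.0]]
dish [([0.452, 0.268, 0.0], 0.59), ([0.725, 0.307, -0.001], 0.56)]
   [[454.0, 99.0], [520.0, 33.0], [577.0, 89.0], [510.0, 156.0]]
```

View pics/w1.png

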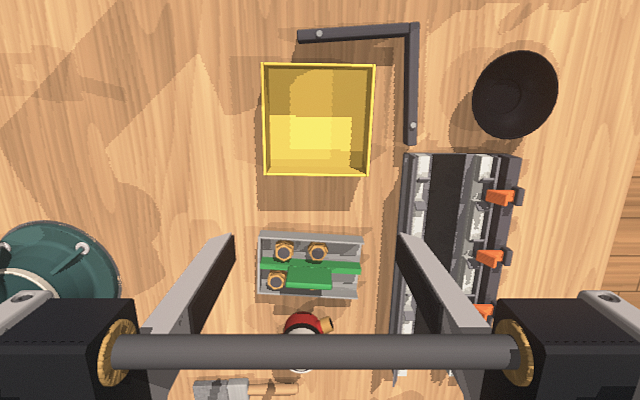

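View pics/c0.png

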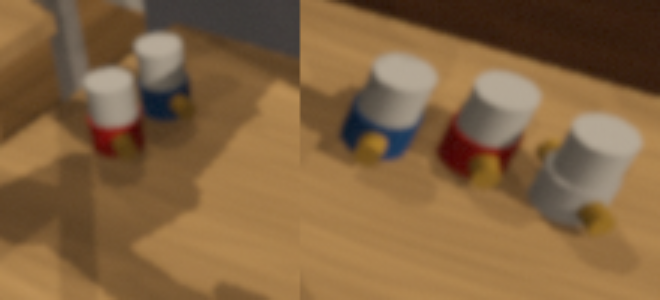

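The wrist view shows the box nearly square at (257–375, 62–178), the L-stops with their corner at (412,30), and the tray at (310,265). The crop shows the five far meters have no black flange, so they are scenery; three real meters stay in play. Next I'll get yaw angles from the masks.

```bash
cat > edges.py <<'E'
from h import *
def fit(f,pts,z,horiz):
    P=np.array([ray(f,p,z)[:2] for p in pts]); a,b=(P[:,0],P[:,1]) if horiz else (P[:,1],P[:,0])
    for _ in range(4):
        k=np.polyfit(a,b,1); r=np.abs(np.polyval(k,a)-b); m=r<max(.0015,1.5*np.median(r)); a,b=a[m],b[m]
    return k,a.mean(),b.mean()
def edge(m,cols=None,rows=None,last=True):
    if cols is not None: return [(c,np.flatnonzero(m[:,c])[-1 if last else 0]+(.5 if last else -.5)) for c in cols if m[:,c].any()]
    return [(np.flatnonzero(m[r])[-1 if last else 0]+(.5 if last else -.5),r) for r in rows if m[r].any()]
E
python3 - <<'E'
from edges import *
w=grab_frame('wrist')
m=mask('stops',w)
for n,p,z,h in [('top bar inner',edge(m,cols=range(305,395)),0,True),('right bar inner',edge(m,rows=range(48,138),last=False),0,False)]:
    k,a,b=fit(w,p,z,h); print(n,np.round(k,4),'at',round(a,4),round(b,4),'deg',round(np.degrees(np.arctan(k[0]))*(1 if h else -1),2))
m=mask('partsbox',w)
for n,p,h in [('+y',edge(m,cols=range(275,360),last=False),True),('-y',edge(m,cols=range(275,360)),True),('+x',edge(m,rows=range(75,165)),False),('-x',edge(m,rows=range(75,165),last=False),False)]:
    k,a,b=fit(w,p,.055,h); print('box',n,'at',round(a,4),round(b,4),'deg',round(np.degrees(np.arctan(k[0]))*(1 if h else -1),2))
E
```

```text
top bar inner [0.0591 0.3524] at 0.4984 0.3819 deg 3.38
right bar inner [-0.0604  0.5984] at 0.3102 0.5797 deg 3.46
box +y at 0.452 0.3474 deg -1.27
box -y at 0.4519 0.1973 deg -0.8
box +x at 0.2746 0.5268 deg -0.93
box -x at 0.2748 0.377 deg -0.94
```

Emit:
{"op": "move_arm", "data": {"rows": [[[0.0056,-0.0445,-0.15],[0,0,0.005]],[[0.0056,-0.0445,-0.15],[0,0,0.005]],[[0.0056,-0.0445,-0.15],[0,0,0.005]],[[0.0056,-0.0445,-0.15],[0,0,0.005]],[[0.0056,-0.0445,-0.15],[0,0,0.005]],[[0.0056,-0.0445,-0.15],[0,0,0.005]],[[0.0056,-0.0445,-0.15],[0,0,0.005]],[[0.0056,-0.0445,-0.15],[0,0,0.005]],[[0,0,0],[0,0,0]],[[0,0,0],[0,0,0]]]}}

```text
clock: 4.45
eef_pos: [0.4589, 0.1489, 0.1206]
eef_rot: [-0.0, 0.686, 0.728, -0.0]
contact_force: [0.4, 0.5, 0.0]
finger_gap: 0.998
grip_force: 0.0
```

Emit:
{"op": "move_arm", "data": {"rows": [[[0,0,-0.08],[0,0,0]],[[0,0,-0.08],[0,0,0]],[[0,0,-0.08],[0,0,0]],[[0,0,-0.08],[0,0,0]],[[0,0,-0.08],[0,0,0]],[[0,0,0],[0,0,0]],[[-0.002,0.03,0],[0,0,0]],[[-0.002,0.03,0],[0,0,0]],[[-0.002,0.03,0],[0,0,0]],[[-0.002,0.03,0],[0,0,0]]]}}

```text
clock: 5.45
eef_pos: [0.4579, 0.1737, 0.0413]
eef_rot: [0.0, 0.685, 0.728, 0.001]
contact_force: [-0.1, 1.6, 0.1]
finger_gap: 0.996
grip_force: 0.0
```

Emit:
{"op": "move_arm", "data": {"rows": [[[-0.0015,0.025,0],[0,0,0]],[[-0.0015,0.025,0],[0,0,0]],[[-0.0015,0.025,0],[0,0,0]],[[-0.0015,0.025,0],[0,0,0]],[[-0.0015,0.025,0],[0,0,0]],[[-0.0015,0.025,0],[0,0,0]],[[-0.001,0.01,0],[0,0,0]],[[-0.001,0.01,0],[0,0,0]],[[0,0.01,0],[0,0,0]],[[0,0,0],[0,0,0]]]}}

```text
clock: 6.45
eef_pos: [0.455, 0.2089, 0.0404]
eef_rot: [-0.0, 0.686, 0.728, -0.0]
contact_force: [0.5, -3.8, 2.2]
finger_gap: 1.001
grip_force: 1.6
```

```bash
python3 -c "
from h import *
st()"
```

```text
t 6.45 p [0.455  0.2089 0.0404] rot [[-0.06, 0.998, -0.0], [0.998, 0.06, 0.0], [0.0, -0.0, -1.0]] F [ 0.5 -3.8  2.2] gap 1.001 q [0.32 0.09 1.74 0.   1.31 0.26]
```

Emit:
{"op": "move_arm", "data": {"rows": [[[-0.001,0.01,0],[0,0,0]],[[0,0.01,0],[0,0,0]],[[-0.001,0.01,0],[0,0,0]],[[0,0.01,0],[0,0,0]],[[-0.001,0.005,0],[0,0,0]],[[0,0.005,0],[0,0,0]],[[0,0,0],[0,0,0]],[[0,0,0],[0,0,0]],[[0,0,0],[0,0,0]],[[0,0,0],[0,0,0]]]}}

```text
clock: 7.45
eef_pos: [0.4546, 0.2183, 0.0403]
eef_rot: [0.001, 0.686, 0.728, -0.0]
contact_force: [0.3, -5.3, 3.8]
finger_gap: 1.001
grip_force: 2.9
```

Emit:
{"op": "move_arm", "data": {"rows": [[[0,0.005,0],[0,0,0]],[[0,0.005,0],[0,0,0]],[[0,0,0],[0,0,0]],[[0,0,0],[0,0,0]],[[0,0,0],[0,0,0]],[[0,0,0],[0,0,0]],[[0,0,0],[0,0,0]],[[0,0,0],[0,0,0]],[[0,0,0],[0,0,0]],[[0,0,0],[0,0,0]]]}}

```text
clock: 8.45
eef_pos: [0.4547, 0.2183, 0.0404]
eef_rot: [0.002, 0.686, 0.728, -0.002]
contact_force: [-0.0, -11.0, 5.0]
finger_gap: 0.999
grip_force: 5.5
```

Emit:
{"op": "move_arm", "data": {"rows": [[[0,-0.025,0],[0,0,0]],[[0,-0.025,0],[0,0,0]],[[0,0,0.1],[0,0,0]],[[0,0,0.1],[0,0,0]],[[0,0,0.1],[0,0,0]],[[0,0,0.1],[0,0,0]],[[0,0,0.1],[0,0,0]],[[0,0,0.1],[0,0,0]],[[0,0,0],[0,0,0.047]],[[0,0,0],[0,0,0]]]}}

```text
clock: 9.45
eef_pos: [0.4546, 0.2116, 0.1608]
eef_rot: [-0.0, 0.659, 0.752, 0.001]
contact_force: [-0.4, -0.4, -0.8]
finger_gap: 1.002
grip_force: 0.0
```

Emit:
{"op": "move_arm", "data": {"rows": [[[-0.055,0.045,0],[0,0,0.099]],[[-0.055,0.045,0],[0,0,0.099]],[[-0.055,0.045,0],[0,0,0.099]],[[-0.055,0.045,0],[0,0,0.099]],[[-0.055,0.045,0],[0,0,0.099]],[[-0.055,0.045,0],[0,0,0.099]],[[-0.055,0.045,0],[0,0,0.099]],[[-0.055,0.045,0],[0,0,0.099]],[[-0.055,0.045,0],[0,0,0.099]],[[-0.055,0.045,0],[0,0,0.099]]]}}

```text
clock: 10.45
eef_pos: [0.3433, 0.3013, 0.1592]
eef_rot: [-0.001, -0.025, 1.0, 0.0]
contact_force: [0.5, -0.7, -0.3]
finger_gap: 1.001
grip_force: 0.0
```

```bash
python3 - <<'E'
from edges import *
st()
w=grab_frame('wrist');save(w,'w2')
s=grab_frame('side')
print([(np.round(r['location'],3).tolist(),round(float(r['score']),2)) for f in(w,s) for r in place_of('partsbox',f)])
E
```

```text
t 10.45 p [0.3433 0.3013 0.1592] rot [[-0.999, -0.05, -0.002], [-0.05, 0.999, 0.0], [0.002, 0.0, -1.0]] F [ 0.5 -0.7 -0.3] gap 1.001 q [ 0.6  -0.1   1.69  0.    1.56 -1.03]
[([0.442, 0.298, -0.001], 0.91), ([0.444, 0.299, 0.002], 0.6)]
```

Emit:
{"op": "move_arm", "data": {"rows": [[[0,0,-0.12],[0,0,0.006]],[[0,0,-0.12],[0,0,0]],[[0,0,-0.12],[0,0,0]],[[0,0,-0.12],[0,0,0]],[[0,0,-0.11],[0,0,0]],[[0,0,0],[0,0,0]],[[0.03,0.002,0],[0,0,0]],[[0.03,0.002,0],[0,0,0]],[[0.03,0.002,0],[0,0,0]],[[0.03,0.002,0],[0,0,0]]]}}

```text
clock: 11.65
eef_pos: [0.3688, 0.3028, 0.0435]
eef_rot: [-0.0, -0.027, 1.0, 0.001]
contact_force: [-4.9, 0.0, 3.2]
finger_gap: 1.002
grip_force: 2.3
```

Emit:
{"op": "move_arm", "data": {"rows": [[[0.025,0.0015,0],[0,0,0]],[[0.025,0.0015,0],[0,0,0]],[[0.025,0.0015,0],[0,0,0]],[[0.025,0.0015,0],[0,0,0]],[[0.025,0.0015,0],[0,0,0]],[[0.025,0.0015,0],[0,0,0]],[[0.025,0.0015,0],[0,0,0]],[[0.02,0.001,0],[0,0,0]],[[0,0,0],[0,0,0]],[[0,0,0],[0,0,0]]]}}

```text
clock: 12.65
eef_pos: [0.4087, 0.3047, 0.0422]
eef_rot: [0.001, -0.027, 1.0, 0.0]
contact_force: [0.3, 0.7, -0.1]
finger_gap: 1.001
grip_force: 0.0
```

Emit:
{"op": "move_arm", "data": {"rows": [[[0.01,0.0005,0],[0,0,0]],[[0.01,0.0005,0],[0,0,0]],[[0.01,0.0005,0],[0,0,0]],[[0.01,0.0005,0],[0,0,0]],[[0.005,0.0005,0],[0,0,0]],[[0.005,0.0005,0],[0,0,0]],[[0,0,0],[0,0,0]],[[0,0,0],[0,0,0]],[[0,0,0],[0,0,0]],[[0,0,0],[0,0,0]]]}}

```text
clock: 13.65
eef_pos: [0.4178, 0.3052, 0.0422]
eef_rot: [0.0, -0.027, 1.0, 0.0]
contact_force: [-3.5, -0.7, 0.1]
finger_gap: 0.995
grip_force: 1.0
```

Emit:
{"op": "move_arm", "data": {"rows": [[[0.005,0.0005,0],[0,0,0]],[[0.005,0.0005,0],[0,0,0]],[[0.005,0,0],[0,0,0]],[[0.005,0,0],[0,0,0]],[[0,0,0],[0,0,0]],[[0,0,0],[0,0,0]],[[0,0,0],[0,0,0]],[[0,0,0],[0,0,0]],[[0,0,0],[0,0,0]],[[0,0,0],[0,0,0]]]}}

```text
clock: 14.65
eef_pos: [0.4197, 0.3054, 0.0422]
eef_rot: [-0.002, -0.027, 1.0, -0.0]
contact_force: [-8.1, -1.1, 4.9]
finger_gap: 1.003
grip_force: 4.1
```

Emit:
{"op": "move_arm", "data": {"rows": [[[0.003,0,0],[0,0,0]],[[0.003,0,0],[0,0,0]],[[0,0,0],[0,0,0]],[[0,0,0],[0,0,0]],[[0,0,0],[0,0,0]],[[0,0,0],[0,0,0]],[[0,0,0],[0,0,0]],[[0,0,0],[0,0,0]],[[0,0,0],[0,0,0]],[[0,0,0],[0,0,0]]]}}

```text
clock: 15.65
eef_pos: [0.4197, 0.3054, 0.0423]
eef_rot: [-0.003, -0.027, 1.0, -0.0]
contact_force: [-11.6, -1.5, 6.8]
finger_gap: 1.001
grip_force: 5.7
```

Emit:
{"op": "move_arm", "data": {"rows": [[[-0.03,0,0],[0,0,0]],[[-0.03,0,0],[0,0,0]],[[0,0,0.15],[0,0,0]],[[0,0,0.2],[0,0,0]],[[0.02,0,0.2],[0,0,0]],[[0.04,0,0.2],[0,0,0]],[[0.04,0,0.2],[0,0,0]],[[0.04,0,0.2],[0,0,0]],[[0.04,0,0.1],[0,0,0]],[[0,0,0],[0,0,0]]]}}

```text
clock: 16.65
eef_pos: [0.4493, 0.3061, 0.2966]
eef_rot: [0.005, -0.026, 1.0, 0.002]
contact_force: [0.2, 0.1, 0.5]
finger_gap: 1.0
grip_force: 0.0
```

```bash
python3 - <<'E'
from edges import *
st()
w=grab_frame('wrist');save(w,'w3')
print(np.round(w['pose'][:3,3],3))
for c in [(.5753,.3864,0),(.505,.307,.055)]: print(proj(w,c))
for t in ['partsbox','stops','tray']:
    print(t,[(np.round(r['location'],3).tolist(),round(float(r['score']),2)) for r in place_of(t,w)][:3])
E
```

```text
t 16.65 p [0.4493 0.3061 0.2966] rot [[-0.999, -0.053, 0.009], [-0.053, 0.999, 0.004], [-0.009, 0.004, -1.0]] F [0.2 0.1 0.5] gap 1.0 q [ 0.49  0.06  1.25 -0.    1.81 -1.13]
[0.364 0.301 0.457]
[363.42315788 245.53138726]
[312.52810884 210.84364507]
partsbox [([0.505, 0.302, 0.0], 0.73)]
stops [([0.579, 0.382, 0.001], 0.91)]
tray [([0.437, 0.034, -0.002], 0.94), ([0.503, 0.301, -0.002], 0.32)]
```

View pics/w3.png

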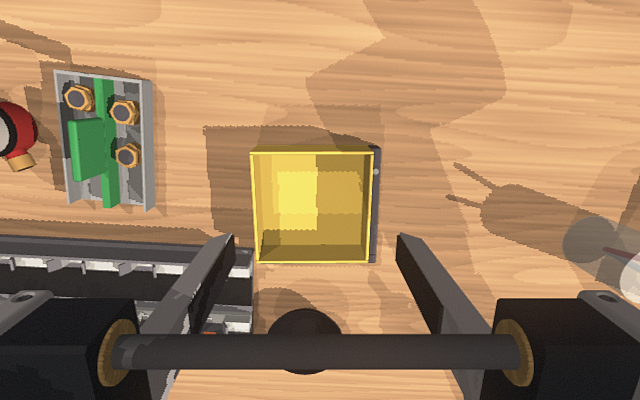

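The box sits at (250–380, 150–262) flush against the right (+y) stop. The far stop is hidden just behind its wall, as expected when home. The tray at (105,140) is open towards +x, so I go above it.

Emit:
{"op": "move_arm", "data": {"rows": [[[-0.007,-0.169,-0.079],[0,0,-0.0096]],[[-0.007,-0.169,-0.079],[0,0,-0.0096]],[[-0.007,-0.169,-0.079],[0,0,-0.0096]],[[-0.007,-0.169,-0.079],[0,0,-0.0096]],[[-0.007,-0.169,-0.079],[0,0,-0.0096]],[[-0.007,-0.169,-0.079],[0,0,-0.0096]],[[-0.007,-0.169,-0.079],[0,0,-0.0096]],[[-0.007,-0.169,-0.079],[0,0,-0.0096]],[[0,0,0],[0,0,0]],[[0,0,0],[0,0,0]]]}}

```text
clock: 17.85
eef_pos: [0.4343, 0.035, 0.1641]
eef_rot: [-0.002, 0.032, 1.0, 0.0]
contact_force: [-0.4, -0.5, 0.9]
finger_gap: 1.004
grip_force: 0.0
```

```bash
python3 - <<'E'
from edges import *
st()
w=grab_frame('wrist');save(w,'w4')
hsv=cv2.cvtColor(w['image'],cv2.COLOR_RGB2HSV)
g=cv2.inRange(hsv,(45,100,40),(80,255,255)); r=cv2.minAreaRect(cv2.findNonZero(g)); print(np.round(cv2.boxPoints(r)).tolist())
print([np.round(proj(w,p)) for p in[(.438+.035,.033,.082),(.438-.035,.037,.082)]])
print([(np.round(r['location'],3).tolist(),round(float(r['score']),2)) for r in place_of('tray',w)][:3])
E
```

```text
t 17.85 p [0.4343 0.035  0.1641] rot [[-0.998, 0.063, -0.003], [0.063, 0.998, 0.001], [0.003, 0.001, -1.0]] F [-0.4 -0.5  0.9] gap 1.004 q [-0.05 -0.15  1.72  0.    1.57 -1.56]
[[310.0, 109.0], [321.0, 109.0], [321.0, 280.0], [310.0, 280.0]]
[array([315., 258.]), array([315., 172.])]
[([0.436, 0.034, -0.001], 0.95)]
```

View pics/w4.png

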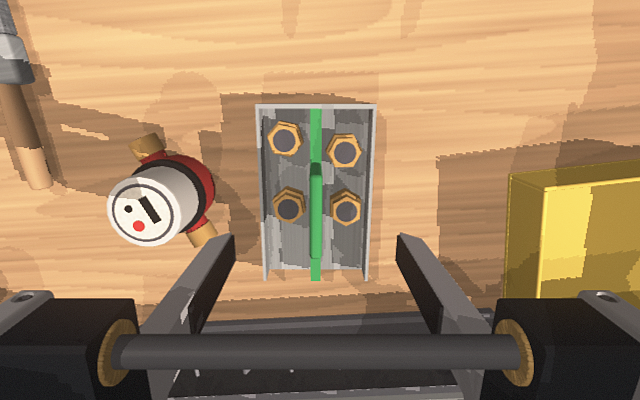

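Fin is vertical at column 316, rows 163–258, which matches the prediction to a few pixels. I'll descend and grip.

Emit:
{"op": "move_arm", "data": {"rows": [[[0.004,0,-0.1],[0,0,0]],[[0.004,0,-0.1],[0,0,0]],[[0,0,-0.1],[0,0,0]],[[0,0,-0.1],[0,0,0]],[[0,0,-0.1],[0,0,0]],[[0,0,-0.01],[0,0,0]],[[0,0,0],[0,0,0]],[[0,0,0],[0,0,0]],[[0,0,0],[0,0,0]],[[0,0,0],[0,0,0]]], "grip": -1}}

```text
clock: 18.95
eef_pos: [0.4379, 0.0351, 0.065]
eef_rot: [0.001, 0.031, 1.0, 0.0]
contact_force: [-0.1, 0.1, 0.3]
finger_gap: 0.997
grip_force: 0.0
```

Emit:
{"op": "move_arm", "data": {"rows": [[[0,0,0],[0,0,0]],[[0,0,0],[0,0,0]],[[0,0,0],[0,0,0]],[[0,0,0],[0,0,0]],[[0,0,0],[0,0,0]],[[0,0,0],[0,0,0]],[[0,0,0],[0,0,0]],[[0,0,0],[0,0,0]],[[0,0,0],[0,0,0]],[[0,0,0],[0,0,0]]], "grip": 1, "newtons": 45}}

```text
clock: 19.95
eef_pos: [0.4372, 0.0351, 0.0639]
eef_rot: [0.0, 0.031, 1.0, 0.0]
contact_force: [0.3, -0.1, -0.8]
finger_gap: 0.184
grip_force: 0.0
```

Emit:
{"op": "move_arm", "data": {"rows": [[[0,0,0.05],[0,0,0]],[[0,0,0.05],[0,0,0]],[[0,0,0.08],[0,0,0]],[[0,0,0.08],[0,0,0]],[[0,0,0.1],[0,0,0]],[[0,0,0.1],[0,0,0]],[[0,0,0.1],[0,0,0]],[[0,0,0.05],[0,0,0]],[[0,0,0],[0,0,0]],[[0,0,0],[0,0,0]]]}}

```text
clock: 20.95
eef_pos: [0.4366, 0.0351, 0.185]
eef_rot: [-0.001, 0.031, 1.0, 0.0]
contact_force: [0.8, 0.1, -6.3]
finger_gap: 0.103
grip_force: 45.0
```

```bash
python3 - <<'E'
from h import *
st()
s=grab_frame('side')
print([(np.round(r['location'],3).tolist(),round(float(r['score']),2)) for r in place_of('tray',s)][:3])
E
```

```text
t 20.95 p [0.4366 0.0351 0.185 ] rot [[-0.998, 0.061, -0.002], [0.061, 0.998, 0.0], [0.002, 0.0, -1.0]] F [ 0.8  0.1 -6.3] gap 0.103 q [-0.05 -0.15  1.68  0.    1.61 -1.56]
[([0.44, 0.033, 0.113], 0.86)]
```

Emit:
{"op": "move_arm", "data": {"rows": [[[-0.0188,0.05,0.0075],[0,0,0.008]],[[-0.0188,0.1,0.0075],[0,0,0.008]],[[-0.0188,0.15,0.0075],[0,0,0.008]],[[-0.0188,0.17,0.0075],[0,0,0.008]],[[-0.0188,0.17,0.0075],[0,0,0.008]],[[-0.0188,0.17,0.0075],[0,0,0.008]],[[-0.0188,0.17,0.0075],[0,0,0.008]],[[-0.0188,0.17,0.0075],[0,0,0.008]],[[-0.0188,0.12,0.0075],[0,0,0.008]],[[-0.0188,0.075,0.0075],[0,0,0.008]]]}}

```text
clock: 22.05
eef_pos: [0.3982, 0.3062, 0.2001]
eef_rot: [-0.001, -0.031, 1.0, -0.0]
contact_force: [0.0, 0.0, -5.2]
finger_gap: 0.103
grip_force: 45.0
```

```bash
python3 - <<'E'
from h import *
st()
s=grab_frame('side');save(s,'s1');c=grab_frame('scene')
for f in (s,c): print([(np.round(r['location'],3).tolist(),round(float(r['score']),2)) for r in place_of('tray',f)][:3],[(np.round(r['location'],3).tolist(),round(float(r['score']),2)) for r in place_of('partsbox',f)][:2],[(np.round(r['location'],3).tolist(),round(float(r['score']),2)) for r in place_of('nut0',f)][:5])
E
```

```text
t 22.05 p [0.3982 0.3062 0.2001] rot [[-0.998, -0.062, -0.002], [-0.062, 0.998, -0.0], [0.002, 0.0, -1.0]] F [ 0.   0.  -5.2] gap 0.103 q [ 0.54 -0.01  1.52  0.    1.63 -1.09]
[([0.402, 0.306, 0.128], 0.55)] [([0.504, 0.302, -0.001], 0.65)] [([0.469, -0.38, -0.004], 0.7), ([0.352, 0.28, 0.131], 0.53), ([0.355, 0.326, 0.13], 0.36), ([0.412, 0.277, 0.129], 0.36)]
[([0.408, 0.31, 0.129], 0.78), ([0.651, 0.07, 0.014], 0.74)] [([0.503, 0.302, 0.001], 0.66)] [([0.411, 0.342, 0.133], 0.78), ([0.358, 0.333, 0.131], 0.6), ([0.41, 0.283, 0.13], 0.47), ([0.349, 0.278, 0.13], 0.46)]
```

Emit:
{"op": "move_arm", "data": {"rows": [[[0,0,-0.02],[0,0,0]],[[0,0,-0.03],[-0.0014,0.023,0]],[[0,0,-0.03],[-0.0014,0.023,0]],[[0,0,-0.03],[-0.0014,0.023,0]],[[0,0,-0.03],[-0.0014,0.023,0]],[[0,0,-0.03],[-0.0014,0.023,0]],[[0,0,-0.015],[-0.0014,0.023,0]],[[0,0,0],[0,0,0]],[[0,0,0],[0,0,0]],[[0,0,0],[0,0,0]]]}}

```text
clock: 23.45
eef_pos: [0.3997, 0.3043, 0.1644]
eef_rot: [-0.103, -0.029, 0.994, -0.003]
contact_force: [-0.7, -0.6, -4.9]
finger_gap: 0.101
grip_force: 45.0
```

Emit:
{"op": "move_arm", "data": {"rows": [[[0.03,0.0018,0.002],[-0.0025,0.041,0]],[[0.03,0.0018,0.002],[-0.0025,0.041,0]],[[0.03,0.0018,0.002],[-0.0025,0.041,0]],[[0.03,0.0018,0.002],[-0.0025,0.041,0]],[[0.03,0.0018,0.002],[-0.0025,0.041,0]],[[0.03,0.0018,0.002],[-0.0025,0.041,0]],[[0.03,0.0018,0.002],[-0.0025,0.041,0]],[[0.03,0.0018,0.002],[-0.0025,0.041,0]],[[0,0,0],[0,0,0]],[[0,0,0],[0,0,0]]]}}

```text
clock: 24.45
eef_pos: [0.448, 0.3073, 0.1675]
eef_rot: [-0.342, -0.028, 0.939, -0.011]
contact_force: [0.0, -0.0, -2.3]
finger_gap: 0.104
grip_force: 45.0
```

```bash
python3 - <<'E'
from h import *
st()
s=grab_frame('side');c=grab_frame('scene')
x=np.hstack([cv2.resize(s['image'][100:240,200:380],None,fx=2,fy=2),cv2.resize(c['image'][150:290,380:500],None,fx=2,fy=2)])
cv2.imwrite('pics/p1.png',cv2.cvtColor(x,cv2.COLOR_RGB2BGR))
E
```

```text
t 24.45 p [0.448  0.3073 0.1675] rot [[-0.765, -0.059, -0.641], [-0.045, 0.998, -0.039], [0.642, -0.001, -0.766]] F [ 0.  -0.  -2.3] gap 0.104 q [ 0.37  0.55  1.05  0.25  2.2  -1.18]
```

View pics/p1.png

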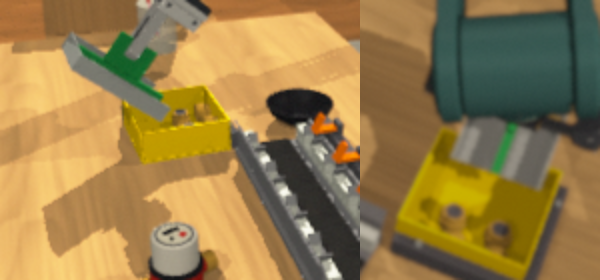

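Pouring worked: nuts show in the box (side crop at 180,115; scene crop at 455,215 and 500,235), the tray is empty, and the load fell to 2.3 N. Now I return the tray.

Emit:
{"op": "move_arm", "data": {"rows": [[[0,0,0.08],[0,0,0]],[[0,0,0.08],[0,0,0]],[[0,0,0.08],[0,0,0]],[[0,0,0.08],[0,0,0]],[[-0.035,0,0],[0.005,-0.0775,0]],[[-0.035,0,0],[0.005,-0.0775,0]],[[-0.035,0,0],[0.005,-0.0775,0]],[[-0.035,0,0],[0.005,-0.0775,0]],[[-0.035,0,0],[0.005,-0.0775,0]],[[-0.035,0,0],[0.005,-0.0775,0]]]}}

```text
clock: 25.55
eef_pos: [0.4049, 0.3069, 0.2333]
eef_rot: [0.002, -0.029, 1.0, 0.002]
contact_force: [-0.3, 0.7, -2.4]
finger_gap: 0.097
grip_force: 45.0
```

```bash
python3 - <<'E'
from h import *
st()
s=grab_frame('side');c=grab_frame('scene');w=grab_frame('wrist')
for f in (s,c): print([(np.round(r['location'],3).tolist(),round(float(r['score']),2)) for r in place_of('tray',f)][:3],[(np.round(r['location'],3).tolist(),round(float(r['score']),2)) for r in place_of('partsbox',f)][:2],[(np.round(r['location'],3).tolist(),round(float(r['score']),2)) for r in place_of('nut0',f)][:5])
for m in ['meter0']: print([[(np.round(r['location'],3).tolist(),round(float(r['score']),2)) for r in place_of(m,f)] for f in(s,c)])
cv2.imwrite('pics/p2.png',cv2.cvtColor(cv2.resize(c['image'][180:300,380:500],None,fx=4,fy=4),cv2.COLOR_RGB2BGR))
E
```

```text
t 25.55 p [0.4049 0.3069 0.2333] rot [[-0.998, -0.059, 0.004], [-0.059, 0.998, 0.004], [-0.004, 0.004, -1.0]] F [-0.3  0.7 -2.4] gap 0.097 q [ 0.54 -0.01  1.46  0.    1.69 -1.09]
[([0.41, 0.306, 0.162], 0.62)] [([0.506, 0.304, 0.002], 0.75), ([0.427, -0.098, 0.001], 0.4)] [([0.555, 0.29, 0.018], 0.43), ([0.518, 0.334, 0.001], 0.41)]
[([0.411, 0.312, 0.163], 0.83), ([0.65, 0.071, 0.019], 0.59)] [([0.504, 0.304, 0.001], 0.56)] [([0.524, 0.338, 0.006], 0.59), ([0.55, 0.292, 0.02], 0.58), ([0.523, 0.284, 0.006], 0.53), ([0.55, 0.348, 0.016], 0.43)]
[[([0.427, -0.097, -0.0], 0.93), ([0.468, -0.379, 0.001], 0.92), ([0.594, -0.314, -0.002], 0.87)], [([0.425, -0.097, -0.0], 0.67), ([0.588, -0.319, -0.001], 0.63), ([0.469, -0.377, 0.002], 0.6)]]
```

View pics/p2.png

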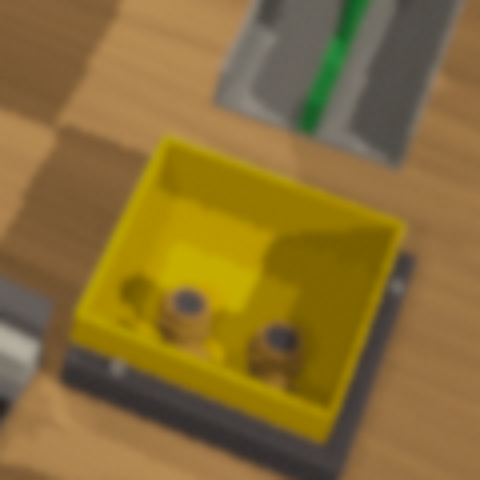

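All four nuts are inside the box (two visible at (187,305) and (278,345), four reported) and it is still against the stops. The tray goes back to its old spot.

Emit:
{"op": "move_arm", "data": {"rows": [[[0.015,-0.1,-0.01],[0,0,-0.008]],[[0.015,-0.14,-0.01],[0,0,-0.008]],[[0.015,-0.15,-0.01],[0,0,-0.008]],[[0.015,-0.15,-0.01],[0,0,-0.008]],[[0.015,-0.15,-0.01],[0,0,-0.008]],[[0.015,-0.15,-0.01],[0,0,-0.008]],[[0.015,-0.15,-0.01],[0,0,-0.008]],[[0.015,-0.15,-0.01],[0,0,-0.008]],[[0.015,-0.14,-0.01],[0,0,-0.008]],[[0.015,-0.08,-0.01],[0,0,-0.008]]]}}

```text
clock: 27.1
eef_pos: [0.4359, 0.0328, 0.211]
eef_rot: [-0.001, 0.032, 0.999, 0.001]
contact_force: [0.6, -0.4, -3.0]
finger_gap: 0.103
grip_force: 45.0
```

Emit:
{"op": "move_arm", "data": {"rows": [[[0,0,-0.1],[0,0,0]],[[0,0,-0.1],[0,0,0]],[[0,0,-0.1],[0,0,0]],[[0,0,-0.1],[0,0,0]],[[0,0,-0.1],[0,0,0]],[[0,0,-0.1],[0,0,0]],[[0,0,-0.03],[0,0,0]],[[0,0,-0.02],[0,0,0]],[[0,0,-0.01],[0,0,0]],[[0,0,0],[0,0,0]]]}}

```text
clock: 28.1
eef_pos: [0.4362, 0.0349, 0.0799]
eef_rot: [0.0, 0.03, 1.0, 0.001]
contact_force: [-0.1, 0.2, -2.8]
finger_gap: 0.101
grip_force: 45.0
```

Emit:
{"op": "move_arm", "data": {"rows": [[[0,0,-0.01],[0,0,0]],[[0,0,-0.01],[0,0,0]],[[0,0,-0.01],[0,0,0]],[[0,0,0],[0,0,0]],[[0,0,0],[0,0,0]],[[0,0,0],[0,0,0]],[[0,0,0],[0,0,0]],[[0,0,0],[0,0,0]],[[0,0,0],[0,0,0]],[[0,0,0],[0,0,0]]]}}

```text
clock: 29.1
eef_pos: [0.4356, 0.035, 0.0731]
eef_rot: [-0.001, 0.03, 1.0, 0.001]
contact_force: [0.5, -0.7, -3.2]
finger_gap: 0.101
grip_force: 45.0
```

Emit:
{"op": "move_arm", "data": {"rows": [[[0,0,-0.005],[0,0,0]],[[0,0,-0.005],[0,0,0]],[[0,0,0],[0,0,0]],[[0,0,0],[0,0,0]],[[0,0,0],[0,0,0]],[[0,0,0],[0,0,0]],[[0,0,0],[0,0,0]],[[0,0,0],[0,0,0]],[[0,0,0],[0,0,0]],[[0,0,0],[0,0,0]]]}}

```text
clock: 30.1
eef_pos: [0.436, 0.035, 0.0721]
eef_rot: [-0.0, 0.03, 1.0, 0.001]
contact_force: [-1.1, 0.1, 5.8]
finger_gap: 0.099
grip_force: 45.0
```

Emit:
{"op": "move_arm", "data": {"rows": [[[0,0,0],[0,0,0]],[[0,0,0],[0,0,0]],[[0,0,0],[0,0,0]],[[0,0,0],[0,0,0]],[[0,0,0],[0,0,0]],[[0,0,0],[0,0,0]],[[0,0,0],[0,0,0]],[[0,0,0],[0,0,0]],[[0,0,0.05],[0,0,0]],[[0,0,0.1],[0,0,0]]], "grip": -1}}

```text
clock: 31.1
eef_pos: [0.4343, 0.035, 0.1004]
eef_rot: [-0.003, 0.03, 1.0, 0.001]
contact_force: [0.3, -0.3, -0.3]
finger_gap: 0.921
grip_force: 0.0
```

Emit:
{"op": "move_arm", "data": {"rows": [[[0,0,0.15],[0,0,0]],[[0,0,0.15],[0,0,0]],[[0.1,0,0.15],[0,0,0]],[[0.1,0,0.15],[0,0,0]],[[0.1,0,0.15],[0,0,0]],[[0.1,0,0.1],[0,0,0]],[[0.1,0,0],[0,0,0]],[[0.1,0,0],[0,0,0]],[[0.1,0,0],[0,0,0.04]],[[0,0,0],[0,0,0]]]}}

```text
clock: 32.1
eef_pos: [0.5769, 0.0349, 0.2707]
eef_rot: [-0.001, 0.0, 1.0, 0.001]
contact_force: [-0.4, -0.5, 0.1]
finger_gap: 1.001
grip_force: 0.0
```

```bash
python3 - <<'E'
from edges import *
st()
w=grab_frame('wrist');save(w,'w5');s=grab_frame('side');c=grab_frame('scene')
for t in ['slot0','rack','latch0','tray','meter0']:
    for n,f in (('w',w),('s',s),('c',c)): print(t,n,[(np.round(r['location'],3).tolist(),round(float(r['score']),2)) for r in (place_of(t,f) if t!='latch0' else [])][:5])
for n,f in (('s',s),('c',c),('w',w)):
    pass
print([np.round(proj(w,(.652,y,.014))).tolist() for y in (.165,.069,-.026,-.122)])
# pad (black) edges at z=.014
g=w['image'].astype(int).max(2)
E
```

```text
t 32.1 p [0.5769 0.0349 0.2707] rot [[-1.0, 0.001, -0.002], [0.001, 1.0, 0.002], [0.002, 0.002, -1.0]] F [-0.4 -0.5  0.1] gap 1.001 q [-0.04  0.15  1.21  0.    1.78 -1.61]
slot0 w [([0.65, 0.073, 0.01], 0.74), ([0.65, -0.025, 0.014], 0.61), ([0.652, 0.169, 0.013], 0.61), ([0.653, -0.118, 0.013], 0.55)]
slot0 s [([0.653, -0.027, 0.015], 0.79), ([0.652, 0.069, 0.014], 0.73), ([0.652, 0.164, 0.014], 0.64)]
slot0 c [([0.655, 0.169, 0.01], 0.89), ([0.653, -0.022, 0.012], 0.79), ([0.65, 0.068, 0.014], 0.69), ([0.525, 0.284, 0.001], 0.66), ([0.649, -0.117, 0.012], 0.55)]
rack w [([0.653, 0.021, 0.003], 0.81)]
rack s [([0.649, 0.026, 0.002], 0.88), ([0.44, 0.034, -0.001], 0.25)]
rack c [([0.654, 0.026, -0.0], 0.62), ([0.724, 0.303, -0.002], 0.41)]
latch0 w []
latch0 s []
latch0 c []
tray w [([0.436, 0.035, -0.001], 0.97), ([0.654, -0.026, 0.014], 0.58)]
tray s [([0.44, 0.034, 0.001], 0.7)]
tray c [([0.447, 0.035, -0.0], 0.77), ([0.425, -0.095, -0.001], 0.45)]
meter0 w [([0.425, -0.094, -0.0], 0.94), ([0.589, -0.324, 0.005], 0.59)]
meter0 s [([0.467, -0.377, -0.001], 0.8), ([0.43, -0.097, -0.004], 0.65), ([0.594, -0.317, 0.001], 0.59)]
meter0 c [([0.587, -0.316, -0.0], 0.81), ([0.428, -0.096, -0.001], 0.7), ([0.506, 0.302, 0.006], 0.62), ([0.473, -0.377, 0.001], 0.59)]
[[412.0, 223.0], [340.0, 223.0], [269.0, 223.0], [197.0, 223.0]]
```

View pics/w5.png

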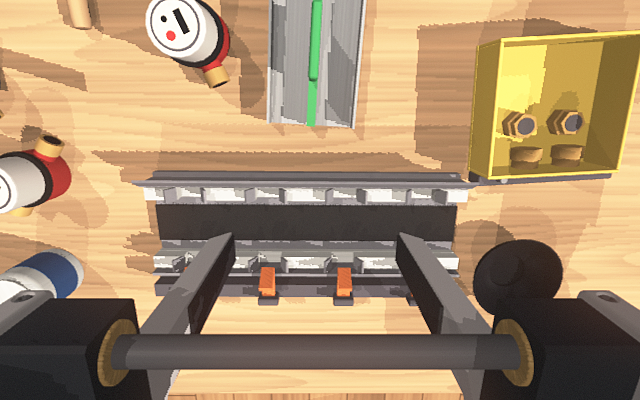

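All four nuts lie in the box (520–570, 120–155), and the tray is empty and flat at (315,60). The rack pad is horizontal (row 205 on both ends), so its yaw is about 0. Next I go over the first red meter.

```bash
cat > meter.py <<'E'
from edges import *
def meter(f,near=None,name='meter0'):
    "centre (network) and pipe yaw from brass pixels of the region, all candidates"
    out=[]
    hsv=cv2.cvtColor(f['image'],cv2.COLOR_RGB2HSV)
    P=place_of(name,f)
    for r in regions_of(name,f):
        m=cv2.dilate(r['mask'].astype(np.uint8),np.ones((5,5)))
        b=cv2.inRange(hsv,(12,120,60),(28,255,255))&(m*255)
        n,l,s,c=cv2.connectedComponentsWithStats(b)
        big=sorted([i for i in range(1,n) if s[i,4]>40],key=lambda i:-s[i,4])[:2]
        e=[ray(f,c[i],.025)[:2] for i in big]
        M=cv2.moments(r['mask'].astype(np.uint8)); u=(M['m10']/M['m00'],M['m01']/M['m00'])
        o=dict(score=round(float(r['score']),2),cent=np.round(ray(f,u,.04)[:2],3).tolist(),area=int(M['m00']),ends=np.round(e,4).tolist(),px=[np.round(c[i]).tolist()+[int(s[i,4])] for i in big])
        if len(e)==2: d=e[0]-e[1]; o['yaw']=round((np.degrees(np.arctan2(d[1],d[0]))+90)%180-90,1); o['mid']=np.round((e[0]+e[1])/2,4).tolist(); o['len']=round(float(np.linalg.norm(d)),3)
        out.append(o)
    print([(np.round(p['location'],4).tolist(),round(float(p['score']),2)) for p in P])
    for o in out: print(o)
def head(f,guess,zt=.082):
    "centre of the white head top by circle at height zt, near guess"
    hsv=cv2.cvtColor(f['image'],cv2.COLOR_RGB2HSV)
    u=proj(f,[*guess,zt]); r=np.linalg.norm(proj(f,[guess[0],guess[1]+.029,zt])-u); 
    g=cv2.cvtColor(f['image'],cv2.COLOR_RGB2GRAY)
    c=cv2.HoughCircles(cv2.medianBlur(g,3),cv2.HOUGH_GRADIENT,1,20,param1=120,param2=12,minRadius=int(r*.85),maxRadius=int(r*1.15))
    if c is None: return None
    k=min(c[0],key=lambda k:np.hypot(*(k[:2]-u))); return np.round(ray(f,k[:2],zt)[:2],4),k,u,r
E
python3 - <<'E'
from edges import *
w=grab_frame('wrist')
g=w['image'].max(2); 
for r in (215,222,230):
    d=np.flatnonzero(g[r,150:470]<45)+150; print(r,d.min(),d.max(),np.round(ray(w,(d.min()-.5,r),.014)[:2],4),np.round(ray(w,(d.max()+.5,r),.014)[:2],4))
for c in (165,445,250,380):
    d=np.flatnonzero(g[195:260,c]<45)+195; print(c,d.min(),d.max(),np.round(ray(w,(c,d.max()+.5),.014)[:2],4))
E
```

```text
Traceback (most recent call last):
ValueError: zero-size array to reduction operation minimum which has no identity
```

Emit:
{"op": "move_arm", "data": {"rows": [[[-0.08,-0.11,-0.017],[0,0,0]],[[-0.08,-0.11,-0.017],[0,0,0]],[[-0.08,-0.11,-0.017],[0,0,0]],[[-0.08,-0.11,-0.017],[0,0,0]],[[-0.08,-0.11,-0.017],[0,0,0]],[[-0.08,-0.11,-0.017],[0,0,0]],[[0,0,0],[0,0,0]],[[0,0,0],[0,0,0]],[[0,0,0],[0,0,0]],[[0,0,0],[0,0,0]]]}}

```text
clock: 33.9
eef_pos: [0.4802, -0.0963, 0.2508]
eef_rot: [-0.0, -0.0, 1.0, 0.001]
contact_force: [0.2, -0.2, -0.5]
finger_gap: 1.001
grip_force: 0.0
```

```bash
python3 - <<'E'
from meter import *
st(); w=grab_frame('wrist');save(w,'w6'); meter(w); print(head(w,(.427,-.097)))
E
```

```text
t 33.9 p [ 0.4802 -0.0963  0.2508] rot [[-1.0, -0.001, -0.001], [-0.001, 1.0, 0.003], [0.001, 0.003, -1.0]] F [ 0.2 -0.2 -0.5] gap 1.001 q [-0.32 -0.05  1.46  0.    1.74 -1.89]
[([0.4261, -0.0917, -0.0007], 0.71), ([0.4707, -0.3776, 0.0013], 0.57)]
{'score': 0.86, 'cent': [0.424, -0.096], 'area': 4059, 'ends': [[0.3819, -0.1142], [0.4702, -0.0774]], 'px': [[298.0, 85.0, 385], [330.0, 164.0, 314]], 'yaw': np.float64(22.6), 'mid': [0.426, -0.0958], 'len': 0.096}
{'score': 0.71, 'cent': [0.466, -0.38], 'area': 6509, 'ends': [[0.4239, -0.3989], [0.5073, -0.3522]], 'px': [[46.0, 124.0, 440], [101.0, 195.0, 351]], 'yaw': np.float64(29.3), 'mid': [0.4656, -0.3755], 'len': 0.096}
{'score': 0.66, 'cent': [0.585, -0.317], 'area': 4502, 'ends': [[0.547, -0.2882]], 'px': [[159.0, 226.0, 368]]}
(array([ 0.4224, -0.096 ]), array([314.5, 126.5,  32.3], dtype=float32), array([313.47745587, 131.31477078]), np.float64(29.87320932513777))
```

View pics/w6.png

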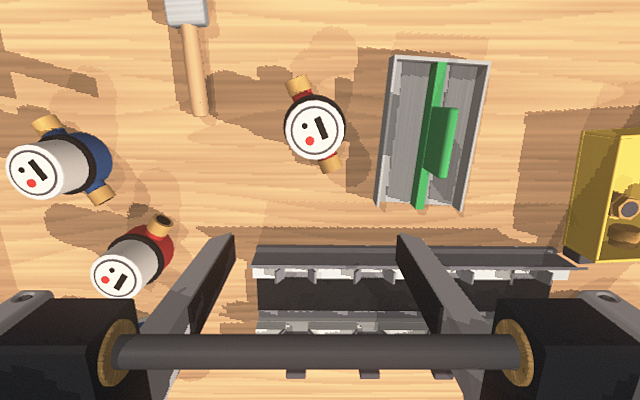

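Meter A is at image (314,128), with pipe ends at (298,85) and (330,164), giving yaw 22.6°; blue meter at (60,160), other red at (135,260). I'll grasp A.

Emit:
{"op": "move_arm", "data": {"rows": [[[-0.09,0,0],[0,0,0.0877]],[[-0.09,0,0],[0,0,0.0877]],[[-0.09,0,0],[0,0,0.0877]],[[0,0,-0.13],[0,0,0]],[[0,0,-0.13],[0,0,0]],[[0,0,-0.13],[0,0,0]],[[0,0,-0.13],[0,0,0]],[[0,0,-0.13],[0,0,0]],[[0,0,0],[0,0,0]],[[0,0,0],[0,0,0]]], "grip": -1}}

```text
clock: 35.05
eef_pos: [0.4257, -0.0968, 0.121]
eef_rot: [-0.001, -0.196, 0.981, 0.001]
contact_force: [0.3, -0.1, -0.1]
finger_gap: 0.997
grip_force: 0.0
```

```bash
python3 - <<'E'
from meter import *
st(); w=grab_frame('wrist'); meter(w); print(head(w,(.426,-.096)))
E
```

```text
t 35.05 p [ 0.4257 -0.0968  0.121 ] rot [[-0.923, -0.384, -0.003], [-0.384, 0.923, 0.002], [0.002, 0.003, -1.0]] F [ 0.3 -0.1 -0.1] gap 0.997 q [-0.35 -0.12  1.78  0.    1.48 -2.32]
[([0.4253, -0.0984, -0.0001], 0.83), ([0.5885, -0.3181, 0.0013], 0.81)]
{'score': 0.89, 'cent': [0.55, -0.289], 'area': 3898, 'ends': [[0.5466, -0.2883]], 'px': [[48.0, 250.0, 889]]}
{'score': 0.81, 'cent': [0.425, -0.097], 'area': 8863, 'ends': [[0.3829, -0.1142]], 'px': [[314.0, 149.0, 758]]}
{'score': 0.55, 'cent': [0.448, -0.323], 'area': 708, 'ends': [], 'px': []}
{'score': 0.21, 'cent': [0.588, -0.063], 'area': 6793, 'ends': [], 'px': []}
(array([ 0.4238, -0.0946]), array([318.5, 232.5,  39.4], dtype=float32), array([315.16269066, 234.72176486]), np.float64(43.85179100247868))
```

Emit:
{"op": "move_arm", "data": {"rows": [[[0,0,-0.09],[0,0,0]],[[0,0,-0.09],[0,0,0]],[[0,0,-0.08],[0,0,0]],[[0,0,0],[0,0,0]],[[0,0,0],[0,0,0]],[[0,0,0],[0,0,0]],[[0,0,0],[0,0,0]],[[0,0,0],[0,0,0]],[[0,0,0],[0,0,0]],[[0,0,0],[0,0,0]]]}}

```text
clock: 36.2
eef_pos: [0.4257, -0.0971, 0.0689]
eef_rot: [-0.001, -0.196, 0.981, 0.001]
contact_force: [0.2, 0.0, -0.5]
finger_gap: 1.002
grip_force: 0.0
```

Emit:
{"op": "move_arm", "data": {"rows": [[[0,0,0],[0,0,0]],[[0,0,0],[0,0,0]],[[0,0,0],[0,0,0]],[[0,0,0],[0,0,0]],[[0,0,0],[0,0,0]],[[0,0,0],[0,0,0]],[[0,0,0],[0,0,0]],[[0,0,0],[0,0,0]],[[0,0,0],[0,0,0]],[[0,0,0],[0,0,0]]], "grip": 1, "newtons": 45}}

```text
clock: 37.2
eef_pos: [0.4256, -0.0971, 0.0687]
eef_rot: [-0.001, -0.196, 0.981, 0.001]
contact_force: [0.7, -1.3, -0.7]
finger_gap: 0.612
grip_force: 45.0
```

Emit:
{"op": "move_arm", "data": {"rows": [[[0,0,0.05],[0,0,0]],[[0,0,0.1],[0,0,0]],[[0,0,0.12],[0,0,0]],[[0,0,0.12],[0,0,0]],[[0,0,0.12],[0,0,0]],[[0,0,0.12],[0,0,0]],[[0,0,0.05],[0,0,0]],[[0,0,0],[0,0,0]],[[0,0,0],[0,0,0]],[[0,0,0],[0,0,0]]]}}

```text
clock: 38.2
eef_pos: [0.4246, -0.0967, 0.2028]
eef_rot: [-0.002, -0.196, 0.981, 0.002]
contact_force: [0.5, 0.3, -3.8]
finger_gap: 0.612
grip_force: 45.0
```

```bash
python3 - <<'E'
from meter import *
st(); s=grab_frame('side');c=grab_frame('scene'); w=grab_frame('wrist'); meter(w)
for f in(s,c): print([(np.round(p['location'],4).tolist(),round(float(p['score']),2)) for p in place_of('meter0',f)])
E
```

```text
t 38.2 p [ 0.4246 -0.0967  0.2028] rot [[-0.923, -0.384, -0.006], [-0.384, 0.923, 0.003], [0.004, 0.005, -1.0]] F [ 0.5  0.3 -3.8] gap 0.612 q [-0.35 -0.16  1.65  0.    1.66 -2.32]
[([0.4674, -0.375, -0.0008], 0.94), ([0.5887, -0.3219, 0.0026], 0.87), ([0.4235, -0.0966, 0.1344], 0.85)]
{'score': 0.83, 'cent': [0.483, -0.071], 'area': 14604, 'ends': [[0.4044, -0.104]], 'px': [[315.0, 162.0, 1168]]}
{'score': 0.6, 'cent': [0.46, -0.364], 'area': 6725, 'ends': [[0.4243, -0.3983], [0.5074, -0.3519]], 'px': [[18.0, 63.0, 671], [52.0, 162.0, 522]], 'yaw': np.float64(29.2), 'mid': [0.4658, -0.3751], 'len': 0.095}
{'score': 0.31, 'cent': [0.63, -0.026], 'area': 7728, 'ends': [], 'px': []}
[([0.4287, -0.0955, 0.1333], 0.96), ([0.4685, -0.3769, -0.0001], 0.82), ([0.5906, -0.3156, 0.0001], 0.71)]
[([0.4266, -0.0949, 0.1343], 0.81), ([0.4708, -0.3794, 0.0016], 0.75), ([0.5855, -0.3188, -0.0014], 0.59)]
```

Emit:
{"op": "move_arm", "data": {"rows": [[[0.08,0.06,0],[0,0,-0.0292]],[[0.126,0.093,0],[0,0,-0.0292]],[[0.132,0.098,0],[0,0,-0.0292]],[[0.132,0.098,0],[0,0,-0.0292]],[[0.132,0.098,0],[0,0,-0.0292]],[[0.132,0.098,0],[0,0,-0.0292]],[[0.132,0.098,0],[0,0,-0.0292]],[[0.131,0.098,0],[0,0,-0.0292]],[[0.1,0.075,0],[0,0,-0.0292]],[[0.04,0.025,0],[0,0,0]]]}}

```text
clock: 39.55
eef_pos: [0.6542, 0.0729, 0.2034]
eef_rot: [-0.001, -0.001, 1.0, 0.001]
contact_force: [-0.6, -0.2, -4.0]
finger_gap: 0.608
grip_force: 45.0
```

```bash
python3 - <<'E'
from meter import *
st(); s=grab_frame('side');c=grab_frame('scene'); w=grab_frame('wrist');save(w,'w7'); 
for f in(s,c,w): 
    for t in('meter0','slot0'): print(t,[(np.round(p['location'],4).tolist(),round(float(p['score']),2)) for p in place_of(t,f)])
E
```

```text
t 39.55 p [0.6542 0.0729 0.2034] rot [[-1.0, -0.002, -0.002], [-0.002, 1.0, 0.003], [0.002, 0.003, -1.0]] F [-0.6 -0.2 -4. ] gap 0.608 q [ 0.02  0.34  1.12  0.    1.69 -1.55]
meter0 [([0.4674, -0.3796, -0.001], 0.96), ([0.591, -0.3175, 0.0004], 0.93), ([0.6541, 0.0751, 0.1379], 0.83)]
slot0 [([0.6505, -0.1214, 0.0162], 0.85), ([0.6514, -0.0209, 0.0157], 0.82), ([0.6499, 0.0706, 0.0153], 0.8), ([0.6513, 0.1651, 0.0157], 0.56)]
meter0 [([0.4705, -0.3751, 0.0], 0.95), ([0.5886, -0.3172, -0.0013], 0.81), ([0.6555, 0.0735, 0.1368], 0.75)]
slot0 [([0.6561, 0.1713, 0.0086], 0.92), ([0.6509, -0.0262, 0.014], 0.89), ([0.6502, 0.0702, 0.0139], 0.8), ([0.6498, -0.1212, 0.0098], 0.74), ([0.7244, 0.3042, -0.0007], 0.54)]
meter0 [([0.6512, 0.0717, 0.1371], 0.75)]
slot0 [([0.6551, -0.0262, 0.0146], 0.95), ([0.6518, -0.1201, 0.0151], 0.88)]
```

View pics/w7.png

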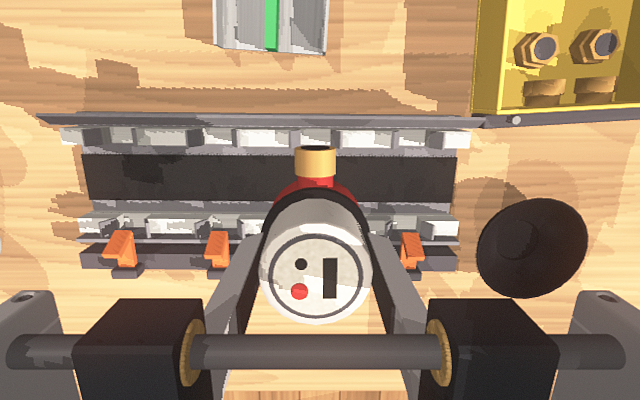

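The held meter's pipe points straight along the rack's x at column 315. I make a small correction and descend.

Emit:
{"op": "move_arm", "data": {"rows": [[[-0.013,-0.01,-0.05],[0,0,0]],[[0,0,-0.1],[0,0,0]],[[0,0,-0.1],[0,0,0]],[[0,0,-0.09],[0,0,0]],[[0,0,-0.025],[0,0,0]],[[0,0,-0.025],[0,0,0]],[[0,0,-0.025],[0,0,0]],[[0,0,-0.025],[0,0,0]],[[0,0,0],[0,0,0]],[[0,0,0],[0,0,0]]]}}

```text
clock: 41.0
eef_pos: [0.6498, 0.0693, 0.1168]
eef_rot: [-0.001, 0.0, 1.0, 0.001]
contact_force: [-4.0, -0.4, -1.2]
finger_gap: 0.611
grip_force: 45.0
```

Emit:
{"op": "move_arm", "data": {"rows": [[[0,0,-0.02],[0,0,0]],[[0,0,-0.02],[0,0,0]],[[0,0,-0.02],[0,0,0]],[[0,0,-0.02],[0,0,0]],[[0,0,-0.02],[0,0,0]],[[0,0,0],[0,0,0]],[[0,0,0],[0,0,0]],[[0,0,0],[0,0,0]],[[0,0,0],[0,0,0]],[[0,0,0],[0,0,0]]]}}

```text
clock: 42.0
eef_pos: [0.6501, 0.0692, 0.0965]
eef_rot: [-0.001, 0.0, 1.0, 0.001]
contact_force: [-4.9, 0.7, -6.1]
finger_gap: 0.61
grip_force: 45.0
```

Emit:
{"op": "move_arm", "data": {"rows": [[[0,0,-0.015],[0,0,0]],[[0,0,-0.015],[0,0,0]],[[0,0,-0.015],[0,0,0]],[[0,0,-0.015],[0,0,0]],[[0,0,-0.01],[0,0,0]],[[0,0,0],[0,0,0]],[[0,0,0],[0,0,0]],[[0,0,0],[0,0,0]],[[0,0,0],[0,0,0]],[[0,0,0],[0,0,0]]]}}

```text
clock: 43.0
eef_pos: [0.6514, 0.0697, 0.0834]
eef_rot: [0.001, 0.0, 1.0, 0.002]
contact_force: [2.4, 4.4, -3.0]
finger_gap: 0.617
grip_force: 45.0
```

Emit:
{"op": "move_arm", "data": {"rows": [[[0,0,-0.005],[0,0,0]],[[0,0,-0.005],[0,0,0]],[[0,0,-0.005],[0,0,0]],[[0,0,0],[0,0,0]],[[0,0,0],[0,0,0]],[[0,0,0],[0,0,0]],[[0,0,0],[0,0,0]],[[0,0,0],[0,0,0]],[[0,0,0],[0,0,0]],[[0,0,0],[0,0,0]]]}}

```text
clock: 44.0
eef_pos: [0.6512, 0.0698, 0.0828]
eef_rot: [0.001, -0.0, 1.0, 0.002]
contact_force: [-0.9, 5.1, 6.7]
finger_gap: 0.613
grip_force: 45.0
```

Emit:
{"op": "move_arm", "data": {"rows": [[[0,0,0],[0,0,0]],[[0,0,0],[0,0,0]],[[0,0,0],[0,0,0]],[[0,0,0],[0,0,0]],[[0,0,0],[0,0,0]],[[0,0,0],[0,0,0]],[[0,0,0.05],[0,0,0]],[[0,0,0.15],[0,0,0]],[[0,0,0.2],[0,0,0]],[[0,0,0.2],[0,0,0]]], "grip": -1}}

```text
clock: 45.0
eef_pos: [0.65, 0.0691, 0.2013]
eef_rot: [-0.001, 0.0, 1.0, 0.001]
contact_force: [0.9, 0.1, 0.5]
finger_gap: 0.997
grip_force: 0.0
```

Emit:
{"op": "move_arm", "data": {"rows": [[[0,-0.1,0.15],[0,0,0]],[[-0.04,-0.2,0.15],[0,0,0]],[[-0.04,-0.2,0],[0,0,0]],[[-0.04,-0.2,0],[0,0,0]],[[-0.04,-0.2,0],[0,0,0]],[[-0.04,-0.2,0],[0,0,0]],[[-0.04,-0.2,0],[0,0,0]],[[-0.04,-0.2,0],[0,0,0]],[[0,-0.1,0],[0,0,0]],[[0,0,0],[0,0,0]]]}}

```text
clock: 46.0
eef_pos: [0.5942, -0.2526, 0.2594]
eef_rot: [-0.001, 0.002, 1.0, 0.001]
contact_force: [0.1, 0.1, -0.6]
finger_gap: 0.999
grip_force: 0.0
```

```bash
python3 - <<'E'
from meter import *
st(); s=grab_frame('side'); w=grab_frame('wrist');c=grab_frame('scene')
meter(w)
for f in(s,c): print([(np.round(p['location'],4).tolist(),round(float(p['score']),2)) for p in place_of('meter0',f)])
x=np.vstack([w['image'],np.hstack([cv2.resize(s['image'][140:260,300:440],(320,274)),cv2.resize(c['image'][190:310,210:390],(320,274))])])[:, :]
cv2.imwrite('pics/v8.png',cv2.cvtColor(cv2.resize(x,None,fx=.85,fy=.85),cv2.COLOR_RGB2BGR))
E
```

```text
t 46.0 p [ 0.5942 -0.2526  0.2594] rot [[-1.0, 0.004, -0.001], [0.004, 1.0, 0.002], [0.001, 0.002, -1.0]] F [ 0.1  0.1 -0.6] gap 0.999 q [-0.49  0.3   1.05  0.    1.79 -2.06]
[([0.6503, 0.0704, 0.0137], 0.96), ([0.4702, -0.3757, 0.0029], 0.84), ([0.5869, -0.3189, 0.0036], 0.82)]
{'score': 0.77, 'cent': [0.657, 0.085], 'area': 5836, 'ends': [[0.6095, 0.0837], [0.7069, 0.0809]], 'px': [[588.0, 182.0, 282], [569.0, 255.0, 204]], 'yaw': np.float64(-1.7), 'mid': [0.6582, 0.0823], 'len': 0.097}
{'score': 0.75, 'cent': [0.584, -0.315], 'area': 3879, 'ends': [[0.5478, -0.2889], [0.6299, -0.3464]], 'px': [[281.0, 132.0, 342], [236.0, 199.0, 138]], 'yaw': np.float64(-35.0), 'mid': [0.5888, -0.3177], 'len': 0.1}
{'score': 0.74, 'cent': [0.466, -0.379], 'area': 5450, 'ends': [[0.5081, -0.3538], [0.4228, -0.4006]], 'px': [[222.0, 96.0, 378], [171.0, 12.0, 374]], 'yaw': np.float64(28.8), 'mid': [0.4654, -0.3772], 'len': 0.097}
[([0.5928, -0.3162, 0.0006], 0.72), ([0.6533, 0.0704, 0.0168], 0.72), ([0.4703, -0.3787, -0.0004], 0.68)]
[([0.4719, -0.3772, 0.0017], 0.9), ([0.5869, -0.318, 0.0007], 0.85), ([0.6538, 0.0706, 0.0145], 0.77), ([0.5014, 0.3019, 0.0003], 0.53)]
```

View pics/v8.png

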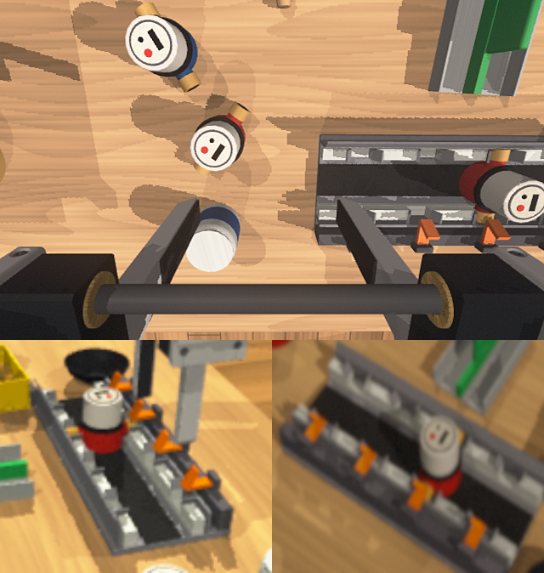

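Meter A is seated with the latch over its pipe (wrist view 500,210); its underside is reported at about 14–16 mm. Meter B has pipe ends at (281,132) and (236,199) in the full frame, giving yaw −35°. I'll grasp B.

Emit:
{"op": "move_arm", "data": {"rows": [[[-0.005,-0.065,0],[0,0,-0.081]],[[-0.005,-0.065,0],[0,0,-0.081]],[[-0.005,-0.065,0],[0,0,-0.081]],[[-0.005,-0.065,0],[0,0,-0.081]],[[-0.005,-0.065,0],[0,0,-0.08]],[[0,0,-0.17],[0,0,0]],[[0,0,-0.17],[0,0,0]],[[0,0,-0.17],[0,0,0]],[[0,0,-0.17],[0,0,0]],[[0,0,0],[0,0,0]]]}}

```text
clock: 47.35
eef_pos: [0.5867, -0.3123, 0.1165]
eef_rot: [-0.006, 0.298, 0.955, 0.003]
contact_force: [0.0, -0.5, -1.1]
finger_gap: 1.003
grip_force: 0.0
```

```bash
python3 - <<'E'
from meter import *
st(); w=grab_frame('wrist'); meter(w); print(head(w,(.589,-.318)))
E
```

```text
t 47.35 p [ 0.5867 -0.3123  0.1165] rot [[-0.822, 0.569, -0.01], [0.569, 0.823, 0.01], [0.014, 0.002, -1.0]] F [ 0.  -0.5 -1.1] gap 1.003 q [-0.58  0.39  1.22  0.    1.55 -1.54]
[([0.5902, -0.3219, -0.0002], 0.71), ([0.4707, -0.3744, 0.0008], 0.68)]
{'score': 0.78, 'cent': [0.586, -0.315], 'area': 9229, 'ends': [[0.5481, -0.289]], 'px': [[311.0, 154.0, 781]]}
{'score': 0.63, 'cent': [0.466, -0.382], 'area': 13227, 'ends': [[0.5081, -0.3537], [0.4172, -0.3963]], 'px': [[211.0, 159.0, 825], [85.0, 89.0, 209]], 'yaw': np.float64(25.1), 'mid': [0.4627, -0.375], 'len': 0.1}
(array([ 0.5878, -0.3126]), array([315.5, 239.5,  39.1], dtype=float32), array([309.56308485, 245.37114619]), np.float64(45.36048263251705))
```

Emit:
{"op": "move_arm", "data": {"rows": [[[0.01,-0.024,0],[0,0,0]],[[0,0,-0.08],[0,0,0]],[[0,0,-0.08],[0,0,0]],[[0,0,-0.08],[0,0,0]],[[0,0,0],[0,0,0]],[[0,0,0],[0,0,0]],[[0,0,0],[0,0,0]],[[0,0,0],[0,0,0]],[[0,0,0],[0,0,0]],[[0,0,0],[0,0,0]]]}}

```text
clock: 48.5
eef_pos: [0.5917, -0.3203, 0.076]
eef_rot: [0.0, 0.298, 0.954, 0.001]
contact_force: [-0.1, 0.3, 0.3]
finger_gap: 1.004
grip_force: 0.0
```

Emit:
{"op": "move_arm", "data": {"rows": [[[0,0,0],[0,0,0]],[[0,0,0],[0,0,0]],[[0,0,0],[0,0,0]],[[0,0,0],[0,0,0]],[[0,0,0],[0,0,0]],[[0,0,0],[0,0,0]],[[0,0,0],[0,0,0]],[[0,0,0],[0,0,0]],[[0,0,0],[0,0,0]],[[0,0,0],[0,0,0]]], "grip": 1}}

```text
clock: 49.5
eef_pos: [0.5915, -0.32, 0.0753]
eef_rot: [-0.0, 0.298, 0.954, 0.001]
contact_force: [0.6, 1.1, -0.3]
finger_gap: 0.609
grip_force: 45.0
```

Emit:
{"op": "move_arm", "data": {"rows": [[[0,0,0.05],[0,0,0]],[[0,0,0.1],[0,0,0]],[[0,0,0.12],[0,0,0]],[[0,0,0.12],[0,0,0]],[[0,0,0.12],[0,0,0]],[[0,0,0.12],[0,0,0]],[[0,0,0.05],[0,0,0]],[[0,0,0],[0,0,0]],[[0,0,0],[0,0,0]],[[0,0,0],[0,0,0]]]}}

```text
clock: 50.5
eef_pos: [0.5907, -0.3196, 0.2088]
eef_rot: [-0.002, 0.298, 0.954, 0.002]
contact_force: [0.3, -0.6, -3.8]
finger_gap: 0.611
grip_force: 45.0
```

```bash
python3 - <<'E'
from meter import *
st(); s=grab_frame('side');c=grab_frame('scene'); w=grab_frame('wrist'); meter(w)
for f in(s,c): print([(np.round(p['location'],4).tolist(),round(float(p['score']),2)) for p in place_of('meter0',f)])
E
```

```text
t 50.5 p [ 0.5907 -0.3196  0.2088] rot [[-0.822, 0.57, -0.003], [0.57, 0.822, 0.005], [0.006, 0.002, -1.0]] F [ 0.3 -0.6 -3.8] gap 0.611 q [-0.58  0.37  1.06  0.    1.71 -1.55]
[([0.4684, -0.378, 0.0014], 0.92), ([0.5873, -0.319, 0.1358], 0.9), ([0.6545, -0.024, 0.0141], 0.16)]
{'score': 0.97, 'cent': [0.63, -0.346], 'area': 13989, 'ends': [[0.5632, -0.2991]], 'px': [[316.0, 149.0, 1118]]}
{'score': 0.9, 'cent': [0.467, -0.379], 'area': 6284, 'ends': [[0.5081, -0.3538], [0.4202, -0.4006]], 'px': [[241.0, 135.0, 448], [148.0, 88.0, 263]], 'yaw': np.float64(28.0), 'mid': [0.4641, -0.3772], 'len': 0.1}
[([0.6535, 0.0707, 0.0146], 0.91), ([0.4679, -0.3763, -0.0005], 0.7), ([0.5907, -0.3146, 0.1322], 0.66)]
[([0.6543, 0.0717, 0.0132], 0.87), ([0.5856, -0.3172, 0.1333], 0.65), ([0.4723, -0.3774, 0.0021], 0.6)]
```

Emit:
{"op": "move_arm", "data": {"rows": [[[0.025,0.08,0],[0,0,0.0505]],[[0.039,0.124,0],[0,0,0.0505]],[[0.042,0.13,0],[0,0,0.0505]],[[0.042,0.13,0],[0,0,0.0505]],[[0.042,0.13,0],[0,0,0.0505]],[[0.042,0.13,0],[0,0,0.0505]],[[0.042,0.13,0],[0,0,0.0505]],[[0.04,0.13,0],[0,0,0.0505]],[[0,0.01,0],[0,0,0]],[[0,0,0],[0,0,0]]]}}

```text
clock: 51.85
eef_pos: [0.6543, -0.1207, 0.2113]
eef_rot: [-0.001, -0.0, 1.0, 0.001]
contact_force: [-0.5, -0.9, -4.4]
finger_gap: 0.607
grip_force: 45.0
```

```bash
python3 - <<'E'
from meter import *
st(); s=grab_frame('side');c=grab_frame('scene'); w=grab_frame('wrist')
for f in(s,c,w): 
    for t in('meter0','slot0'): print(t,[(np.round(p['location'],4).tolist(),round(float(p['score']),2)) for p in place_of(t,f)])
hsv=cv2.cvtColor(w['image'],cv2.COLOR_RGB2HSV); b=cv2.inRange(hsv,(12,120,60),(28,255,255)); b[:,:250]=0; b[:,390:]=0
n,l,q,cc=cv2.connectedComponentsWithStats(b); i=[i for i in range(1,n) if q[i,4]>300]; print([(cc[k].round(),q[k].tolist()) for k in i])
E
```

```text
t 51.85 p [ 0.6543 -0.1207  0.2113] rot [[-1.0, -0.001, -0.002], [-0.001, 1.0, 0.002], [0.002, 0.002, -1.0]] F [-0.5 -0.9 -4.4] gap 0.607 q [-0.27  0.35  1.08  0.    1.71 -1.84]
meter0 [([0.6554, 0.0689, 0.0155], 0.97), ([0.654, -0.1216, 0.1363], 0.7), ([0.4681, -0.377, -0.0006], 0.65), ([0.649, 0.0276, 0.0009], 0.4)]
slot0 [([0.6522, -0.023, 0.0161], 0.97), ([0.6557, -0.1239, 0.0166], 0.93), ([0.6544, 0.1633, 0.0127], 0.85), ([0.652, 0.0682, 0.013], 0.77), ([0.5477, 0.3409, 0.022], 0.54), ([0.6531, 0.0698, 0.0172], 0.42)]
meter0 [([0.6487, -0.1196, 0.1337], 0.83), ([0.6502, 0.0674, 0.0127], 0.72), ([0.4725, -0.3774, 0.0028], 0.48)]
slot0 [([0.647, -0.1205, 0.0096], 0.91), ([0.6531, -0.024, 0.0114], 0.88), ([0.5243, 0.2831, 0.0055], 0.74), ([0.6494, 0.0681, 0.014], 0.72), ([0.6554, 0.1694, 0.0123], 0.72)]
meter0 [([0.65, 0.0744, 0.0109], 0.96), ([0.6508, -0.124, 0.1355], 0.78)]
slot0 [([0.6545, -0.0289, 0.0139], 0.78), ([0.6531, 0.17, 0.0164], 0.66)]
[(array([316., 149.]), [296, 135, 41, 29, 1075]), (array([320., 392.]), [250, 385, 140, 15, 2003])]
```

Emit:
{"op": "move_arm", "data": {"rows": [[[0,0,-0.05],[0,0,0]],[[0,0,-0.1],[0,0,0]],[[0,0,-0.1],[0,0,0]],[[0,0,-0.09],[0,0,0]],[[0,0,-0.025],[0,0,0]],[[0,0,-0.025],[0,0,0]],[[0,0,-0.025],[0,0,0]],[[0,0,-0.025],[0,0,0]],[[0,0,0],[0,0,0]],[[0,0,0],[0,0,0]]]}}

```text
clock: 53.3
eef_pos: [0.6538, -0.1215, 0.1236]
eef_rot: [-0.001, 0.0, 1.0, 0.001]
contact_force: [-4.1, -0.3, -0.4]
finger_gap: 0.609
grip_force: 45.0
```

Emit:
{"op": "move_arm", "data": {"rows": [[[0,0,-0.02],[0,0,0]],[[0,0,-0.02],[0,0,0]],[[0,0,-0.02],[0,0,0]],[[0,0,-0.02],[0,0,0]],[[0,0,-0.02],[0,0,0]],[[0,0,0],[0,0,0]],[[0,0,0],[0,0,0]],[[0,0,0],[0,0,0]],[[0,0,0],[0,0,0]],[[0,0,0],[0,0,0]]]}}

```text
clock: 54.3
eef_pos: [0.6604, -0.1217, 0.1088]
eef_rot: [0.008, -0.0, 1.0, 0.0]
contact_force: [5.5, 0.4, 7.5]
finger_gap: 0.608
grip_force: 45.0
```

```bash
python3 - <<'E'
from meter import *
st(); s=grab_frame('side');c=grab_frame('scene'); w=grab_frame('wrist');save(w,'w9');save(s,'s9');save(c,'c9')
for f in(s,c,w): 
    for t in('meter0','slot0','rack'): print(t,[(np.round(p['location'],4).tolist(),round(float(p['score']),2)) for p in place_of(t,f)])
hsv=cv2.cvtColor(w['image'],cv2.COLOR_RGB2HSV); b=cv2.inRange(hsv,(12,120,60),(28,255,255)); b[:,:250]=0; b[:,390:]=0
n,l,q,cc=cv2.connectedComponentsWithStats(b); i=[i for i in range(1,n) if q[i,4]>100]; print([(cc[k].round(),q[k].tolist()) for k in i])
for k in i: print(ray(w,(cc[k][0],q[k,1]),.0335+.007),ray(w,(cc[k][0],q[k,1]),.0335+.033))
x=np.hstack([cv2.resize(w['image'][90:330,200:440],(400,400)),np.vstack([cv2.resize(s['image'][150:250,300:450],(400,267)),cv2.resize(c['image'][190:290,210:360],(400,267))])[:400]])
a=np.zeros((534,800,3),np.uint8); a[:400,:400]=x[:,:400]; a[:267,400:]=cv2.resize(s['image'][150:250,300:450],(400,267)); a[267:,400:]=cv2.resize(c['image'][190:290,210:360],(400,267))
cv2.imwrite('pics/v9.png',cv2.cvtColor(a,cv2.COLOR_RGB2BGR))
E
```

```text
t 54.3 p [ 0.6604 -0.1217  0.1088] rot [[-1.0, -0.0, 0.016], [-0.0, 1.0, 0.0], [-0.016, 0.0, -1.0]] F [5.5 0.4 7.5] gap 0.608 q [-0.27  0.39  1.24  0.    1.5  -1.84]
meter0 [([0.6515, -0.1218, 0.0351], 0.84), ([0.4691, -0.38, -0.0007], 0.76), ([0.6524, 0.0665, 0.0163], 0.59)]
slot0 [([0.6545, 0.1652, 0.0159], 0.79), ([0.6526, -0.1244, 0.0153], 0.61), ([0.6542, 0.0704, 0.0183], 0.61)]
rack [([0.6489, 0.0286, 0.002], 0.93)]
meter0 [([0.6476, -0.1207, 0.0366], 0.98), ([0.6533, 0.0698, 0.0141], 0.94), ([0.4732, -0.3757, 0.0005], 0.74)]
slot0 [([0.6475, -0.1221, 0.0112], 0.91), ([0.6521, -0.0227, 0.0143], 0.75), ([0.6498, 0.0736, 0.0126], 0.66), ([0.6567, 0.1696, 0.0104], 0.56)]
rack [([0.65, 0.0201, 0.0017], 0.6)]
meter0 [([0.6525, 0.07, 0.0152], 0.81), ([0.6473, -0.1226, 0.0359], 0.69)]
slot0 [([0.6532, -0.0289, 0.0144], 0.63)]
rack [([0.6494, 0.0199, -0.0013], 0.73)]
[(array([313., 140.]), [296, 123, 42, 34, 929])]
[ 0.59344993 -0.12239019  0.0405    ] [ 0.59121136 -0.12226043  0.0665    ]
```

View pics/v9.png

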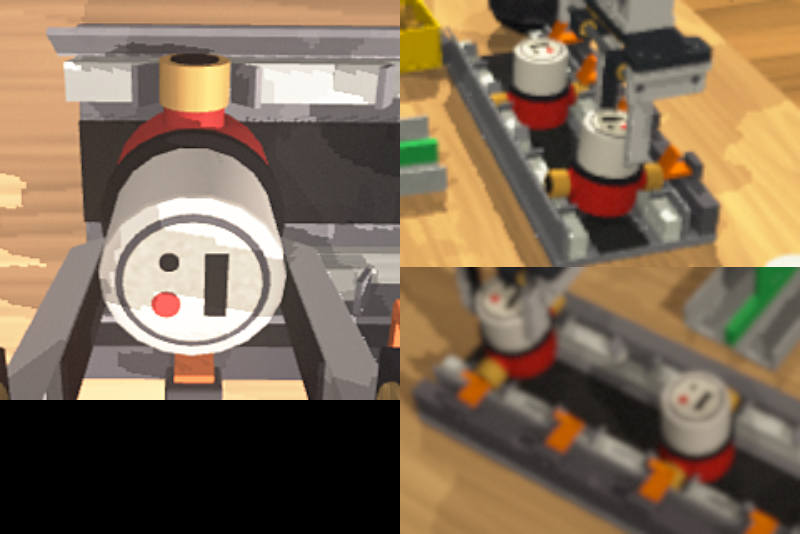

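The meter has tilted in the grip. Its near pipe end, (195,60) in the left crop, is caught against the near end plate, with the head leaning to +x. I'll lift it out, set it flat on free table, and regrip centred.

Emit:
{"op": "move_arm", "data": {"rows": [[[0,0,0.05],[0,0,0]],[[0,0,0.1],[0,0,0]],[[0,0,0.1],[0,0,0]],[[0,0,0.1],[0,0,0]],[[0,0,0.1],[0,0,0]],[[0,0,0.05],[0,0,0]],[[0,0,0],[0,0,0]],[[0,0,0],[0,0,0]],[[0,0,0],[0,0,0]],[[0,0,0],[0,0,0]]]}}

```text
clock: 55.9
eef_pos: [0.6537, -0.1212, 0.2015]
eef_rot: [-0.002, 0.0, 1.0, 0.002]
contact_force: [-0.6, -0.4, -4.2]
finger_gap: 0.608
grip_force: 45.0
```

Emit:
{"op": "move_arm", "data": {"rows": [[[-0.06,-0.08,0],[0,0,0]],[[-0.06,-0.08,0],[0,0,0]],[[-0.06,-0.08,0],[0,0,0]],[[-0.06,-0.08,0],[0,0,0]],[[-0.06,-0.08,0],[0,0,0]],[[-0.06,-0.08,0],[0,0,0]],[[-0.06,-0.08,0],[0,0,0]],[[-0.06,-0.08,0],[0,0,0]],[[0,0,0],[0,0,0]],[[0,0,0],[0,0,0]]]}}

```text
clock: 56.9
eef_pos: [0.5575, -0.2502, 0.2036]
eef_rot: [-0.0, 0.001, 1.0, 0.001]
contact_force: [0.2, -0.4, -3.1]
finger_gap: 0.61
grip_force: 45.0
```

```bash
python3 - <<'E'
from meter import *
st(); s=grab_frame('side');c=grab_frame('scene'); w=grab_frame('wrist')
for f in(s,c,w): 
    for t in('meter0',): print(t,[(np.round(p['location'],4).tolist(),round(float(p['score']),2)) for p in place_of(t,f)])
E
```

```text
t 56.9 p [ 0.5575 -0.2502  0.2036] rot [[-1.0, 0.002, -0.001], [0.002, 1.0, 0.003], [0.001, 0.003, -1.0]] F [ 0.2 -0.4 -3.1] gap 0.61 q [-0.52  0.23  1.25  0.    1.66 -2.08]
meter0 [([0.4678, -0.378, -0.003], 0.88), ([0.5521, -0.2493, 0.1287], 0.72), ([0.653, 0.0701, 0.0131], 0.59)]
meter0 [([0.541, -0.2478, 0.1302], 0.93), ([0.652, 0.0665, 0.0129], 0.88), ([0.4705, -0.3742, 0.0005], 0.82)]
meter0 [([0.4687, -0.3745, 0.0029], 0.98), ([0.5456, -0.2515, 0.1306], 0.59), ([0.6506, 0.0679, 0.0158], 0.56)]
```

Emit:
{"op": "move_arm", "data": {"rows": [[[0,0,-0.1],[0,0,0]],[[0,0,-0.1],[0,0,0]],[[0,0,-0.1],[0,0,0]],[[0,0,-0.1],[0,0,0]],[[0,0,-0.1],[0,0,0]],[[0,0,-0.08],[0,0,0]],[[0,0,-0.01],[0,0,0]],[[0,0,-0.01],[0,0,0]],[[0,0,-0.01],[0,0,0]],[[0,0,0],[0,0,0]]]}}

```text
clock: 58.2
eef_pos: [0.5589, -0.2495, 0.0823]
eef_rot: [0.0, 0.0, 1.0, 0.001]
contact_force: [-0.6, -0.7, -3.8]
finger_gap: 0.611
grip_force: 45.0
```

Emit:
{"op": "move_arm", "data": {"rows": [[[0,0,-0.01],[0,0,0]],[[0,0,-0.01],[0,0,0]],[[0,0,0],[0,0,0]],[[0,0,0],[0,0,0]],[[0,0,0],[0,0,0]],[[0,0,0],[0,0,0]],[[0,0,0],[0,0,0]],[[0,0,0],[0,0,0]],[[0,0,0],[0,0,0]],[[0,0,0],[0,0,0]]]}}

```text
clock: 59.2
eef_pos: [0.5583, -0.2493, 0.0774]
eef_rot: [-0.001, 0.0, 1.0, 0.001]
contact_force: [0.5, 0.8, -3.8]
finger_gap: 0.611
grip_force: 45.0
```

Emit:
{"op": "move_arm", "data": {"rows": [[[0,0,-0.01],[0,0,0]],[[0,0,-0.01],[0,0,0]],[[0,0,-0.005],[0,0,0]],[[0,0,0],[0,0,0]],[[0,0,0],[0,0,0]],[[0,0,0],[0,0,0]],[[0,0,0],[0,0,0]],[[0,0,0],[0,0,0]],[[0,0,0],[0,0,0]],[[0,0,0],[0,0,0]]]}}

```text
clock: 60.2
eef_pos: [0.5585, -0.2494, 0.077]
eef_rot: [0.0, -0.0, 1.0, 0.001]
contact_force: [-5.9, 2.4, 12.3]
finger_gap: 0.611
grip_force: 45.0
```

Emit:
{"op": "move_arm", "data": {"rows": [[[0,0,0],[0,0,0]],[[0,0,0],[0,0,0]],[[0,0,0],[0,0,0]],[[0,0,0],[0,0,0]],[[0,0,0],[0,0,0]],[[0,0,0],[0,0,0]],[[0,0,0.03],[0,0,0]],[[0,0,0.1],[0,0,0]],[[0,0,0.15],[0,0,0]],[[0,0,0.1],[0,0,0]]], "grip": -1}}

```text
clock: 61.2
eef_pos: [0.5588, -0.2497, 0.1508]
eef_rot: [0.0, 0.0, 1.0, 0.001]
contact_force: [0.3, -0.3, 0.4]
finger_gap: 0.999
grip_force: 0.0
```

```bash
python3 - <<'E'
from meter import *
st(); s=grab_frame('side');c=grab_frame('scene'); w=grab_frame('wrist'); meter(w)
for f in(s,c): 
    for t in('meter0',): print(t,[(np.round(p['location'],4).tolist(),round(float(p['score']),2)) for p in place_of(t,f)])
print(head(w,(.553,-.25)))
E
```

```text
t 61.2 p [ 0.5588 -0.2497  0.1508] rot [[-1.0, 0.0, 0.001], [0.0, 1.0, 0.001], [-0.001, 0.001, -1.0]] F [ 0.3 -0.3  0.4] gap 0.999 q [-0.51  0.25  1.33  0.    1.56 -2.08]
[([0.6473, 0.0724, 0.0134], 0.87), ([0.4696, -0.3759, 0.0021], 0.75)]
{'score': 0.63, 'cent': [0.466, -0.382], 'area': 11575, 'ends': [[0.4237, -0.4008], [0.5081, -0.3537]], 'px': [[122.0, 27.0, 808], [194.0, 136.0, 633]], 'yaw': np.float64(29.2), 'mid': [0.4659, -0.3773], 'len': 0.097}
{'score': 0.63, 'cent': [0.637, 0.035], 'area': 1376, 'ends': [], 'px': []}
{'score': 0.56, 'cent': [0.542, -0.247], 'area': 7033, 'ends': [[0.4964, -0.2485], [0.598, -0.2469]], 'px': [[317.0, 122.0, 623], [319.0, 233.0, 176]], 'yaw': np.float64(0.9), 'mid': [0.5472, -0.2477], 'len': 0.102}
meter0 [([0.47, -0.3785, 0.0017], 0.78), ([0.5489, -0.2449, -0.0014], 0.76), ([0.6538, 0.0698, 0.0155], 0.53), ([0.4378, 0.0342, -0.0014], 0.51), ([0.5017, 0.3038, -0.001], 0.33)]
meter0 [([0.6529, 0.0678, 0.0121], 0.78), ([0.4725, -0.3782, 0.0044], 0.73), ([0.5441, -0.2495, -0.0027], 0.7)]
(array([ 0.5472, -0.239 ]), array([330.5, 199.5,  44.4], dtype=float32), array([315.35747644, 207.08610046]), np.float64(39.780065938894694))
```

Emit:
{"op": "move_arm", "data": {"rows": [[[-0.064,0.007,0],[0,0,0.008]],[[0,0,-0.1],[0,0,0]],[[0,0,-0.1],[0,0,0]],[[0,0,-0.1],[0,0,0]],[[0,0,-0.1],[0,0,0]],[[0,0,-0.015],[0,0,0]],[[0,0,0],[0,0,0]],[[0,0,0],[0,0,0]],[[0,0,0],[0,0,0]],[[0,0,0],[0,0,0]]]}}

```text
clock: 62.55
eef_pos: [0.5461, -0.2483, 0.0666]
eef_rot: [0.0, -0.006, 1.0, 0.001]
contact_force: [0.3, -0.1, -0.3]
finger_gap: 0.999
grip_force: 0.0
```

Emit:
{"op": "move_arm", "data": {"rows": [[[0,0,0],[0,0,0]],[[0,0,0],[0,0,0]],[[0,0,0],[0,0,0]],[[0,0,0],[0,0,0]],[[0,0,0],[0,0,0]],[[0,0,0],[0,0,0]],[[0,0,0],[0,0,0]],[[0,0,0],[0,0,0]],[[0,0,0],[0,0,0]],[[0,0,0],[0,0,0]]], "grip": 1, "newtons": 55}}

```text
clock: 63.55
eef_pos: [0.5455, -0.248, 0.0653]
eef_rot: [-0.001, -0.006, 1.0, 0.001]
contact_force: [0.5, 0.1, 0.5]
finger_gap: 0.613
grip_force: 55.0
```

Emit:
{"op": "move_arm", "data": {"rows": [[[0,0,0.05],[0,0,0]],[[0,0,0.1],[0,0,0]],[[0,0,0.12],[0,0,0]],[[0,0,0.12],[0,0,0]],[[0,0,0.12],[0,0,0]],[[0,0,0.12],[0,0,0]],[[0,0,0.05],[0,0,0]],[[0,0,0],[0,0,0]],[[0,0,0],[0,0,0]],[[0,0,0],[0,0,0]]]}}

```text
clock: 64.55
eef_pos: [0.5447, -0.2474, 0.199]
eef_rot: [-0.002, -0.006, 1.0, 0.002]
contact_force: [-0.6, -0.1, -3.9]
finger_gap: 0.61
grip_force: 55.0
```

```bash
python3 - <<'E'
from meter import *
st(); s=grab_frame('side');c=grab_frame('scene'); w=grab_frame('wrist')
for f in(s,c,w): print([(np.round(p['location'],4).tolist(),round(float(p['score']),2)) for p in place_of('meter0',f)])
hsv=cv2.cvtColor(w['image'],cv2.COLOR_RGB2HSV); b=cv2.inRange(hsv,(12,120,60),(28,255,255)); b[:,:250]=0; b[:,390:]=0
n,l,q,cc=cv2.connectedComponentsWithStats(b); i=[i for i in range(1,n) if q[i,4]>300]; print([(cc[k].round(),q[k].tolist()) for k in i])
E
```

```text
t 64.55 p [ 0.5447 -0.2474  0.199 ] rot [[-1.0, -0.012, -0.005], [-0.012, 1.0, 0.004], [0.005, 0.004, -1.0]] F [-0.6 -0.1 -3.9] gap 0.61 q [-0.52  0.21  1.29  0.    1.66 -2.1 ]
[([0.469, -0.3796, -0.0013], 0.88), ([0.548, -0.2476, 0.1312], 0.67), ([0.6532, 0.0697, 0.017], 0.51)]
[([0.6517, 0.0683, 0.0144], 0.88), ([0.472, -0.3753, 0.0002], 0.85), ([0.5433, -0.2484, 0.1338], 0.73), ([0.5251, 0.2854, 0.0028], 0.47)]
[([0.6499, 0.0708, 0.0143], 0.89), ([0.5444, -0.2485, 0.1357], 0.87), ([0.4664, -0.3755, 0.0024], 0.61), ([0.6524, 0.0224, 0.0017], 0.26)]
[(array([315., 159.]), [294, 142, 43, 33, 1221])]
```

Emit:
{"op": "move_arm", "data": {"rows": [[[0.05,0.06,0.005],[0,0,-0.008]],[[0.075,0.087,0.005],[0,0,0]],[[0.075,0.087,0.005],[0,0,0]],[[0.075,0.087,0.005],[0,0,0]],[[0.075,0.087,0],[0,0,0]],[[0.075,0.087,0],[0,0,0]],[[0.075,0.087,0],[0,0,0]],[[0.037,0.043,0],[0,0,0]],[[0,0,0],[0,0,0]],[[0,0,0],[0,0,0]]]}}

```text
clock: 65.85
eef_pos: [0.6525, -0.1235, 0.2051]
eef_rot: [-0.001, 0.0, 1.0, 0.001]
contact_force: [0.0, 0.3, -3.2]
finger_gap: 0.613
grip_force: 55.0
```

```bash
python3 - <<'E'
from meter import *
st(); s=grab_frame('side');c=grab_frame('scene'); w=grab_frame('wrist')
for f in(s,c,w): 
    for t in('meter0','slot0'): print(t,[(np.round(p['location'],4).tolist(),round(float(p['score']),2)) for p in place_of(t,f)])
# rack near wall and far features: gray-level profile lines for yaw; latch centroids
hsv=cv2.cvtColor(w['image'],cv2.COLOR_RGB2HSV); b=cv2.inRange(hsv,(4,170,120),(12,255,255))
n,l,q,cc=cv2.connectedComponentsWithStats(b); i=[i for i in range(1,n) if q[i,4]>150]; print([(cc[k].round(),q[k].tolist(),np.round(ray(w,cc[k],.07),4)) for k in i])
E
```

```text
t 65.85 p [ 0.6525 -0.1235  0.2051] rot [[-1.0, 0.0, -0.002], [0.0, 1.0, 0.002], [0.002, 0.002, -1.0]] F [ 0.   0.3 -3.2] gap 0.613 q [-0.27  0.35  1.1   0.    1.7  -1.84]
meter0 [([0.4682, -0.3779, -0.0026], 0.9), ([0.6532, 0.0698, 0.0147], 0.89), ([0.6556, -0.1222, 0.138], 0.86)]
slot0 [([0.6531, -0.0256, 0.0122], 0.93), ([0.6524, -0.1229, 0.0171], 0.91), ([0.6499, 0.1663, 0.0123], 0.86), ([0.6553, 0.0689, 0.0154], 0.81), ([0.7301, 0.3057, -0.0006], 0.3)]
meter0 [([0.6499, -0.1251, 0.1384], 0.85), ([0.6531, 0.0679, 0.0133], 0.81), ([0.4737, -0.3769, -0.0014], 0.59)]
slot0 [([0.6495, 0.0713, 0.016], 0.7), ([0.6555, 0.1728, 0.0133], 0.6)]
meter0 [([0.6523, -0.1285, 0.1415], 0.89), ([0.651, 0.0727, 0.0169], 0.76)]
slot0 [([0.6533, 0.1704, 0.0145], 0.66)]
[(array([414., 246.]), [403, 231, 25, 36, 519], array([ 0.7053, -0.0278,  0.07  ])), (array([511., 247.]), [494, 232, 35, 36, 503], array([0.7066, 0.066 , 0.07  ])), (array([613., 245.]), [596, 232, 34, 27, 307], array([0.7047, 0.164 , 0.07  ]))]
```

Emit:
{"op": "move_arm", "data": {"rows": [[[0.005,0.006,-0.05],[0,0,0]],[[0,0,-0.1],[0,0,0]],[[0,0,-0.1],[0,0,0]],[[0,0,-0.09],[0,0,0]],[[0,0,-0.025],[0,0,0]],[[0,0,-0.025],[0,0,0]],[[0,0,-0.025],[0,0,0]],[[0,0,0],[0,0,0]],[[0,0,0],[0,0,0]],[[0,0,0],[0,0,0]]]}}

```text
clock: 67.3
eef_pos: [0.6536, -0.1219, 0.1226]
eef_rot: [-0.001, 0.0, 1.0, 0.001]
contact_force: [-3.1, 0.7, -2.6]
finger_gap: 0.611
grip_force: 55.0
```

Emit:
{"op": "move_arm", "data": {"rows": [[[0,0,-0.02],[0,0,0]],[[0,0,-0.02],[0,0,0]],[[0,0,-0.02],[0,0,0]],[[0,0,0],[0,0,0]],[[0,0,0],[0,0,0]],[[0,0,0],[0,0,0]],[[0,0,0],[0,0,0]],[[0,0,0],[0,0,0]],[[0,0,0],[0,0,0]],[[0,0,0],[0,0,0]]]}}

```text
clock: 68.3
eef_pos: [0.6527, -0.1216, 0.1089]
eef_rot: [-0.003, 0.0, 1.0, 0.001]
contact_force: [-5.4, -1.3, -1.9]
finger_gap: 0.606
grip_force: 55.0
```

```bash
python3 - <<'E'
from meter import *
st(); s=grab_frame('side');c=grab_frame('scene'); w=grab_frame('wrist')
for f in(s,c,w): print([(np.round(p['location'],4).tolist(),round(float(p['score']),2)) for p in place_of('meter0',f)])
E
```

```text
t 68.3 p [ 0.6527 -0.1216  0.1089] rot [[-1.0, 0.0, -0.005], [0.0, 1.0, 0.003], [0.005, 0.003, -1.0]] F [-5.4 -1.3 -1.9] gap 0.606 q [-0.27  0.39  1.24  0.    1.52 -1.84]
[([0.6564, -0.1182, 0.0422], 0.93), ([0.6519, 0.071, 0.0149], 0.68), ([0.4677, -0.3763, 0.0011], 0.65)]
[([0.6526, -0.1233, 0.0466], 0.91), ([0.55, 0.3441, 0.0169], 0.71), ([0.4727, -0.3812, -0.001], 0.67), ([0.6513, -0.0281, 0.0123], 0.48)]
[([0.6529, -0.1245, 0.0455], 0.9), ([0.65, 0.0708, 0.0157], 0.71)]
```

Emit:
{"op": "move_arm", "data": {"rows": [[[0,0,-0.02],[0,0,0]],[[0,0,-0.02],[0,0,0]],[[0,0,-0.02],[0,0,0]],[[0,0,-0.015],[0,0,0]],[[0,0,0],[0,0,0]],[[0,0,0],[0,0,0]],[[0,0,0],[0,0,0]],[[0,0,0],[0,0,0]],[[0,0,0],[0,0,0]],[[0,0,0],[0,0,0]]]}}

```text
clock: 69.6
eef_pos: [0.6522, -0.1214, 0.0929]
eef_rot: [-0.003, 0.0, 1.0, 0.002]
contact_force: [-3.6, -0.3, -3.4]
finger_gap: 0.615
grip_force: 55.0
```

Emit:
{"op": "move_arm", "data": {"rows": [[[0,0,-0.015],[0,0,0]],[[0,0,-0.015],[0,0,0]],[[0,0,-0.015],[0,0,0]],[[0,0,-0.01],[0,0,0]],[[0,0,0],[0,0,0]],[[0,0,0],[0,0,0]],[[0,0,0],[0,0,0]],[[0,0,0],[0,0,0]],[[0,0,0],[0,0,0]],[[0,0,0],[0,0,0]]]}}

```text
clock: 70.6
eef_pos: [0.6533, -0.1214, 0.0825]
eef_rot: [-0.002, 0.0, 1.0, 0.002]
contact_force: [1.6, -0.1, -17.8]
finger_gap: 0.612
grip_force: 55.0
```

Emit:
{"op": "move_arm", "data": {"rows": [[[0,0,-0.005],[0,0,0]],[[0,0,-0.005],[0,0,0]],[[0,0,-0.005],[0,0,0]],[[0,0,0],[0,0,0]],[[0,0,0],[0,0,0]],[[0,0,0],[0,0,0]],[[0,0,0],[0,0,0]],[[0,0,0],[0,0,0]],[[0,0,0],[0,0,0]],[[0,0,0],[0,0,0]]]}}

```text
clock: 71.6
eef_pos: [0.6542, -0.1218, 0.0818]
eef_rot: [-0.0, 0.0, 1.0, 0.001]
contact_force: [-2.1, 1.8, -9.3]
finger_gap: 0.61
grip_force: 55.0
```

```bash
python3 - <<'E'
from meter import *
st(); s=grab_frame('side');c=grab_frame('scene'); w=grab_frame('wrist')
for f in(s,c,w): print([(np.round(p['location'],4).tolist(),round(float(p['score']),2)) for p in place_of('meter0',f)])
E
```

```text
t 71.6 p [ 0.6542 -0.1218  0.0818] rot [[-1.0, 0.0, -0.0], [0.0, 1.0, 0.002], [0.0, 0.002, -1.0]] F [-2.1  1.8 -9.3] gap 0.61 q [-0.27  0.4   1.27  0.    1.47 -1.84]
[([0.6582, -0.1208, 0.0182], 0.87), ([0.651, 0.0715, 0.0095], 0.69), ([0.4695, -0.3785, -0.0026], 0.55)]
[([0.6547, -0.1223, 0.0149], 0.84), ([0.6501, 0.0672, 0.013], 0.81), ([0.4717, -0.3777, 0.0025], 0.71), ([0.5479, 0.3477, 0.0158], 0.17)]
[([0.6526, -0.1268, 0.0198], 0.76), ([0.6498, 0.0676, 0.0121], 0.73)]
```

Emit:
{"op": "move_arm", "data": {"rows": [[[0,0,-0.005],[0,0,0]],[[0,0,-0.005],[0,0,0]],[[0,0,-0.005],[0,0,0]],[[0,0,0],[0,0,0]],[[0,0,0],[0,0,0]],[[0,0,0],[0,0,0]],[[0,0,0],[0,0,0]],[[0,0,0],[0,0,0]],[[0,0,0],[0,0,0]],[[0,0,0],[0,0,0]]]}}

```text
clock: 72.9
eef_pos: [0.655, -0.122, 0.0794]
eef_rot: [0.001, 0.0, 1.0, 0.001]
contact_force: [1.9, -0.1, 2.0]
finger_gap: 0.613
grip_force: 55.0
```

Emit:
{"op": "move_arm", "data": {"rows": [[[0,0,-0.005],[0,0,0]],[[0,0,-0.005],[0,0,0]],[[0,0,0],[0,0,0]],[[0,0,0],[0,0,0]],[[0,0,0],[0,0,0]],[[0,0,0],[0,0,0]],[[0,0,0],[0,0,0]],[[0,0,0],[0,0,0]],[[0,0,0],[0,0,0]],[[0,0,0],[0,0,0]]]}}

```text
clock: 73.9
eef_pos: [0.6551, -0.122, 0.0793]
eef_rot: [0.001, 0.0, 1.0, 0.001]
contact_force: [0.2, 1.2, 8.0]
finger_gap: 0.61
grip_force: 55.0
```

Emit:
{"op": "move_arm", "data": {"rows": [[[0,0,0],[0,0,0]],[[0,0,0],[0,0,0]],[[0,0,0],[0,0,0]],[[0,0,0],[0,0,0]],[[0,0,0],[0,0,0]],[[0,0,0],[0,0,0]],[[0,0,0],[0,0,0]],[[0,0,0.03],[0,0,0]],[[0,0,0.1],[0,0,0]],[[0,0,0.2],[0,0,0]]], "grip": -1}}

```text
clock: 74.9
eef_pos: [0.6516, -0.1211, 0.1389]
eef_rot: [-0.005, 0.0, 1.0, 0.002]
contact_force: [0.9, -0.8, -0.3]
finger_gap: 1.001
grip_force: 0.0
```

Emit:
{"op": "move_arm", "data": {"rows": [[[0,0,0.2],[0,0,0.099]],[[0,0,0.2],[0,0,0.099]],[[0,0,0.1],[0,0,0.099]],[[-0.1,-0.1,0],[0,0,0]],[[-0.15,-0.15,0],[0,0,0]],[[-0.15,-0.15,0],[0,0,0]],[[-0.15,-0.15,0],[0,0,0]],[[-0.1,-0.15,0],[0,0,0]],[[0,-0.1,0],[0,0,0]],[[0,0,0],[0,0,0]]]}}

```text
clock: 75.9
eef_pos: [0.5299, -0.2739, 0.2426]
eef_rot: [-0.003, -0.211, 0.977, -0.002]
contact_force: [0.3, 0.4, -0.3]
finger_gap: 1.001
grip_force: 0.0
```

```bash
python3 - <<'E'
from meter import *
st(); s=grab_frame('side');c=grab_frame('scene'); w=grab_frame('wrist'); meter(w)
for f in(s,c,w): print([(np.round(p['location'],4).tolist(),round(float(p['score']),2)) for p in place_of('meter0',f)])
for n,f in(('s',s),('c',c)):
    h=cv2.cvtColor(f['image'],cv2.COLOR_RGB2HSV); b=cv2.inRange(h,(4,170,120),(13,255,255))
    m,l,q,cc=cv2.connectedComponentsWithStats(b); print(n,[(cc[k].round().tolist(),int(q[k,4])) for k in range(1,m) if q[k,4]>30])
    print([np.round(proj(f,(.703,y,.07))).tolist() for y in (.1655,.0695,-.0265,-.1225)])
E
```

```text
t 75.9 p [ 0.5299 -0.2739  0.2426] rot [[-0.911, -0.413, -0.005], [-0.413, 0.911, -0.005], [0.007, -0.002, -1.0]] F [ 0.3  0.4 -0.3] gap 1.001 q [-0.57  0.19  1.22 -0.01  1.73 -2.57]
[([0.6525, -0.1264, 0.0139], 0.89), ([0.4694, -0.3774, 0.0003], 0.86)]
{'score': 0.85, 'cent': [0.644, -0.122], 'area': 2898, 'ends': [[0.6113, -0.1167]], 'px': [[400.0, 281.0, 171]]}
{'score': 0.64, 'cent': [0.466, -0.38], 'area': 5209, 'ends': [[0.4274, -0.4019], [0.5086, -0.3537]], 'px': [[241.0, 35.0, 512], [256.0, 127.0, 364]], 'yaw': np.float64(30.7), 'mid': [0.468, -0.3778], 'len': 0.094}
[([0.6517, 0.0726, 0.0155], 0.96), ([0.6546, -0.1209, 0.0139], 0.88), ([0.4679, -0.3767, -0.0006], 0.68)]
[([0.6563, 0.0703, 0.0138], 0.95), ([0.6478, -0.1258, 0.0165], 0.78), ([0.4716, -0.3778, 0.0033], 0.73), ([0.6525, 0.0232, 0.0003], 0.72)]
[([0.6525, -0.1264, 0.0139], 0.89), ([0.4694, -0.3774, 0.0003], 0.86)]
s [([270.0, 88.0], 38), ([32.0, 181.0], 303)]
[[358.0, 160.0], [369.0, 174.0], [382.0, 190.0], [397.0, 209.0]]
c [([237.0, 234.0], 41), ([271.0, 251.0], 48), ([305.0, 270.0], 37)]
[[346.0, 280.0], [308.0, 261.0], [273.0, 243.0], [239.0, 227.0]]
```

Meter B is seated (z about 14 mm, latch at the same offset as the empty slot's). For the blue meter I turn the tool the other way round, away from the last joint's limit.

Emit:
{"op": "move_arm", "data": {"rows": [[[0,0,0],[0,0,-0.1]],[[0,0,0],[0,0,-0.1]],[[0,0,0],[0,0,-0.1]],[[0,0,0],[0,0,-0.1]],[[0,0,0],[0,0,-0.1]],[[0,0,0],[0,0,-0.1]],[[0,0,0],[0,0,-0.1]],[[0,0,0],[0,0,-0.1]],[[0,0,0],[0,0,-0.1]],[[0,0,0],[0,0,-0.1]]]}}

```text
clock: 77.3
eef_pos: [0.5299, -0.272, 0.2422]
eef_rot: [-0.004, 0.513, 0.858, 0.001]
contact_force: [-0.7, -0.5, 0.4]
finger_gap: 1.0
grip_force: 0.0
```

Emit:
{"op": "move_arm", "data": {"rows": [[[0,0,0],[0,0,-0.1]],[[0,0,0],[0,0,-0.1]],[[0,0,0],[0,0,-0.1]],[[0,0,0],[0,0,-0.1]],[[0,0,0],[0,0,-0.1]],[[0,0,0],[0,0,-0.1]],[[0,0,0],[0,0,-0.1]],[[0,0,0],[0,0,-0.1]],[[0,0,0],[0,0,-0.1]],[[0,0,0],[0,0,-0.1]]]}}

```text
clock: 78.3
eef_pos: [0.5299, -0.272, 0.2423]
eef_rot: [-0.002, 0.961, 0.278, 0.003]
contact_force: [0.2, 0.4, -0.1]
finger_gap: 0.997
grip_force: 0.0
```

```bash
python3 - <<'E'
from meter import *
st(); s=grab_frame('side'); c=grab_frame('scene'); w=grab_frame('wrist'); meter(w)
for f in(s,c): print([(np.round(p['location'],4).tolist(),round(float(p['score']),2)) for p in place_of('meter0',f)])
E
```

```text
t 78.3 p [ 0.5299 -0.272   0.2423] rot [[0.845, 0.534, 0.005], [0.534, -0.845, 0.005], [0.007, -0.002, -1.0]] F [ 0.2  0.4 -0.1] gap 0.997 q [-0.57  0.19  1.23  0.01  1.73  0.43]
[([0.4699, -0.3776, 0.0008], 0.71), ([0.6511, -0.1268, 0.0161], 0.58)]
{'score': 0.66, 'cent': [0.471, -0.377], 'area': 3951, 'ends': [[0.5087, -0.3535]], 'px': [[364.0, 225.0, 365]]}
{'score': 0.57, 'cent': [0.627, -0.13], 'area': 2629, 'ends': [[0.6014, -0.1178]], 'px': [[228.0, 39.0, 445]]}
[([0.6546, 0.0707, 0.0158], 0.91), ([0.47, -0.3775, -0.0006], 0.88), ([0.653, -0.1217, 0.0132], 0.78), ([0.5472, 0.3399, 0.0194], 0.65), ([0.3167, -0.2342, 0.0007], 0.63)]
[([0.6508, 0.0688, 0.0134], 0.85), ([0.4732, -0.382, 0.0031], 0.72), ([0.649, -0.1234, 0.0137], 0.63)]
```

Emit:
{"op": "move_arm", "data": {"rows": [[[-0.062,-0.105,0],[0,0,-0.007]],[[-0.062,-0.105,0],[0,0,-0.007]],[[-0.062,-0.105,0],[0,0,-0.007]],[[-0.062,-0.105,0],[0,0,-0.007]],[[-0.062,-0.105,0],[0,0,-0.007]],[[0,0,-0.14],[0,0,0]],[[0,0,-0.14],[0,0,0]],[[0,0,-0.14],[0,0,0]],[[0,0,-0.14],[0,0,0]],[[0,0,0],[0,0,0]]]}}

```text
clock: 79.65
eef_pos: [0.4654, -0.3754, 0.125]
eef_rot: [-0.006, 0.967, 0.256, 0.001]
contact_force: [0.1, 0.6, -0.1]
finger_gap: 1.001
grip_force: 0.0
```

```bash
python3 - <<'E'
from meter import *
st(); s=grab_frame('side'); w=grab_frame('wrist'); meter(w); print(head(w,(.468,-.377)))
print([proj(w,(.468+a*np.cos(.511),-.377+a*np.sin(.511),.025)).round() for a in (-.048,.048)])
for f in(s,): print([(np.round(p['location'],4).tolist(),round(float(p['score']),2)) for p in place_of('meter0',f)])
E
```

```text
t 79.65 p [ 0.4654 -0.3754  0.125 ] rot [[0.869, 0.495, -0.002], [0.495, -0.869, 0.012], [0.005, -0.011, -1.0]] F [ 0.1  0.6 -0.1] gap 1.001 q [-0.78  0.24  1.4   0.01  1.52  0.28]
[([0.4695, -0.3767, 0.0015], 0.79)]
{'score': 0.8, 'cent': [0.469, -0.377], 'area': 8379, 'ends': [[0.5088, -0.3546]], 'px': [[319.0, 146.0, 729]]}
(array([ 0.4706, -0.3763]), array([319.5, 224.5,  42.7], dtype=float32), array([318.45416758, 228.23572098]), np.float64(43.77524718327152))
[array([318., 256.]), array([319., 144.])]
[([0.6554, -0.1232, 0.0115], 0.81), ([0.468, -0.3777, 0.0011], 0.7), ([0.6504, 0.0259, 0.0], 0.47)]
```

Emit:
{"op": "move_arm", "data": {"rows": [[[0.005,0,0],[0,0,0]],[[0,0,-0.08],[0,0,0]],[[0,0,-0.08],[0,0,0]],[[0,0,-0.08],[0,0,0]],[[0,0,-0.073],[0,0,0]],[[0,0,0],[0,0,0]],[[0,0,0],[0,0,0]],[[0,0,0],[0,0,0]],[[0,0,0],[0,0,0]],[[0,0,0],[0,0,0]]]}}

```text
clock: 80.9
eef_pos: [0.4691, -0.3778, 0.0686]
eef_rot: [-0.001, 0.967, 0.255, 0.004]
contact_force: [-1.4, 0.6, -0.0]
finger_gap: 0.997
grip_force: 0.0
```

Emit:
{"op": "move_arm", "data": {"rows": [[[0,0,0],[0,0,0]],[[0,0,0],[0,0,0]],[[0,0,0],[0,0,0]],[[0,0,0],[0,0,0]],[[0,0,0],[0,0,0]],[[0,0,0],[0,0,0]],[[0,0,0],[0,0,0]],[[0,0,0],[0,0,0]],[[0,0,0],[0,0,0]],[[0,0,0],[0,0,0]]], "grip": 1, "newtons": 55}}

```text
clock: 81.9
eef_pos: [0.4688, -0.3777, 0.0677]
eef_rot: [-0.001, 0.967, 0.255, 0.003]
contact_force: [-0.0, -1.3, -0.4]
finger_gap: 0.61
grip_force: 55.0
```

Emit:
{"op": "move_arm", "data": {"rows": [[[0,0,0.05],[0,0,0]],[[0,0,0.1],[0,0,0]],[[0,0,0.12],[0,0,0]],[[0,0,0.12],[0,0,0]],[[0,0,0.12],[0,0,0]],[[0,0,0.12],[0,0,0]],[[0,0,0.1],[0,0,0]],[[0,0,0],[0,0,0]],[[0,0,0],[0,0,0]],[[0,0,0],[0,0,0]]]}}

```text
clock: 82.9
eef_pos: [0.4679, -0.3767, 0.2113]
eef_rot: [-0.004, 0.967, 0.255, 0.002]
contact_force: [0.9, 0.7, -4.2]
finger_gap: 0.612
grip_force: 55.0
```

```bash
python3 - <<'E'
from meter import *
st(); s=grab_frame('side'); c=grab_frame('scene'); w=grab_frame('wrist'); 
for f in(s,c,w): print([(np.round(p['location'],4).tolist(),round(float(p['score']),2)) for p in place_of('meter0',f)])
E
```

```text
t 82.9 p [ 0.4679 -0.3767  0.2113] rot [[0.87, 0.494, 0.002], [0.494, -0.87, 0.008], [0.006, -0.006, -1.0]] F [ 0.9  0.7 -4.2] gap 0.612 q [-0.78  0.21  1.26  0.01  1.68  0.28]
[([0.4672, -0.3773, 0.1443], 0.75), ([0.6531, -0.1235, 0.0141], 0.66)]
[([0.4702, -0.3783, 0.1444], 0.89), ([0.6527, 0.07, 0.0127], 0.8), ([0.6482, -0.1235, 0.0105], 0.7)]
[]
```

Emit:
{"op": "move_arm", "data": {"rows": [[[0.03,0.08,0],[0,0,-0.0172]],[[0.0464,0.1356,0],[0,0,-0.0172]],[[0.0464,0.1356,0],[0,0,-0.0172]],[[0.0464,0.1356,0],[0,0,-0.0172]],[[0.0464,0.1356,0],[0,0,-0.0172]],[[0.0464,0.1356,0],[0,0,-0.0172]],[[0.0464,0.1356,0],[0,0,-0.0172]],[[0.0464,0.1356,0],[0,0,-0.0172]],[[0.0464,0.1356,0],[0,0,-0.0172]],[[0.0464,0.1356,0],[0,0,-0.0172]]]}}

```text
clock: 84.2
eef_pos: [0.5584, -0.1162, 0.2136]
eef_rot: [-0.001, 0.992, 0.128, 0.004]
contact_force: [-0.0, 0.8, -3.0]
finger_gap: 0.61
grip_force: 55.0
```

Emit:
{"op": "move_arm", "data": {"rows": [[[0.055,0.1618,0],[0,0,-0.0172]],[[0.055,0.1618,0],[0,0,-0.0172]],[[0.055,0.1618,0],[0,0,-0.0172]],[[0.055,0.1618,0],[0,0,-0.0172]],[[0.055,0.1618,0],[0,0,-0.0172]],[[0.055,0.1618,0],[0,0,-0.0172]],[[0.055,0.1618,0],[0,0,-0.0172]],[[0.055,0.16,0],[0,0,-0.0172]],[[0.0424,0.12,0],[0,0,-0.0172]],[[0,0,0],[0,0,-0.0172]]]}}

```text
clock: 85.2
eef_pos: [0.6549, 0.1689, 0.2125]
eef_rot: [-0.002, 1.0, 0.002, 0.003]
contact_force: [0.3, -0.3, -4.5]
finger_gap: 0.613
grip_force: 55.0
```

```bash
python3 - <<'E'
from meter import *
st(); s=grab_frame('side'); c=grab_frame('scene'); w=grab_frame('wrist'); 
for f in(s,c,w): 
    for t in('meter0','slot0'): print(t,[(np.round(p['location'],4).tolist(),round(float(p['score']),2)) for p in place_of(t,f)])
st()
E
```

```text
t 85.2 p [0.6549 0.1689 0.2125] rot [[1.0, 0.004, 0.006], [0.004, -1.0, 0.003], [0.006, -0.003, -1.0]] F [ 0.3 -0.3 -4.5] gap 0.613 q [0.17 0.37 1.05 0.   1.71 1.73]
meter0 [([0.6547, 0.1685, 0.1444], 0.79), ([0.6532, 0.0698, 0.0125], 0.7), ([0.6527, -0.122, 0.0172], 0.63)]
slot0 [([0.6489, -0.0246, 0.0123], 0.9), ([0.6536, 0.0664, 0.0133], 0.58), ([0.651, 0.1635, 0.0146], 0.55)]
meter0 [([0.6521, 0.0682, 0.0137], 0.93), ([0.656, 0.1652, 0.1438], 0.89), ([0.6477, -0.1205, 0.0119], 0.6)]
slot0 [([0.6522, -0.0238, 0.0132], 0.89), ([0.6484, -0.1222, 0.0091], 0.77), ([0.65, 0.0719, 0.0145], 0.64), ([0.6569, 0.1688, 0.0119], 0.56)]
meter0 [([0.6516, 0.0723, 0.0157], 0.95), ([0.6526, 0.1694, 0.1449], 0.77)]
slot0 [([0.656, -0.0253, 0.0173], 0.58), ([0.6525, 0.0205, 0.0015], 0.4)]
t 85.65 p [0.6547 0.1642 0.214 ] rot [[1.0, -0.001, 0.008], [-0.001, -1.0, 0.002], [0.008, -0.002, -1.0]] F [-0.6 -0.9 -4.1] gap 0.608 q [0.16 0.37 1.06 0.   1.71 1.73]
```

Emit:
{"op": "move_arm", "data": {"rows": [[[-0.003,0.007,-0.06],[0,0,0]],[[0,0,-0.1],[0,0,0]],[[0,0,-0.1],[0,0,0]],[[0,0,-0.1],[0,0,0]],[[0,0,-0.025],[0,0,0]],[[0,0,-0.025],[0,0,0]],[[0,0,-0.025],[0,0,0]],[[0,0,0],[0,0,0]],[[0,0,0],[0,0,0]],[[0,0,0],[0,0,0]]]}}

```text
clock: 86.65
eef_pos: [0.6538, 0.1666, 0.1271]
eef_rot: [-0.001, 1.0, 0.0, 0.003]
contact_force: [-3.2, -0.2, -2.9]
finger_gap: 0.611
grip_force: 55.0
```

Emit:
{"op": "move_arm", "data": {"rows": [[[0,0,-0.02],[0,0,0]],[[0,0,-0.02],[0,0,0]],[[0,0,-0.02],[0,0,0]],[[0,0,0],[0,0,0]],[[0,0,0],[0,0,0]],[[0,0,0],[0,0,0]],[[0,0,0],[0,0,0]],[[0,0,0],[0,0,0]],[[0,0,0],[0,0,0]],[[0,0,0],[0,0,0]]]}}

```text
clock: 87.65
eef_pos: [0.6538, 0.1666, 0.1142]
eef_rot: [-0.001, 1.0, 0.0, 0.003]
contact_force: [-4.8, 0.7, -3.2]
finger_gap: 0.609
grip_force: 55.0
```

```bash
python3 - <<'E'
from meter import *
st(); s=grab_frame('side');c=grab_frame('scene'); w=grab_frame('wrist')
for f in(s,c,w): print([(np.round(p['location'],4).tolist(),round(float(p['score']),2)) for p in place_of('meter0',f)])
E
```

```text
t 87.65 p [0.6538 0.1666 0.1142] rot [[1.0, 0.0, 0.006], [0.0, -1.0, 0.002], [0.006, -0.002, -1.0]] F [-4.8  0.7 -3.2] gap 0.609 q [0.17 0.4  1.21 0.   1.53 1.74]
[([0.653, 0.1687, 0.0446], 0.94), ([0.655, 0.0715, 0.0154], 0.68), ([0.6553, -0.1214, 0.0143], 0.58)]
[([0.6547, 0.0694, 0.0126], 0.79), ([0.6487, -0.1225, 0.0122], 0.74), ([0.6563, 0.1663, 0.0449], 0.66)]
[([0.6498, 0.0716, 0.0144], 0.96), ([0.6556, 0.1692, 0.0481], 0.78)]
```

Emit:
{"op": "move_arm", "data": {"rows": [[[0,0,-0.02],[0,0,0]],[[0,0,-0.02],[0,0,0]],[[0,0,-0.02],[0,0,0]],[[0,0,-0.015],[0,0,0]],[[0,0,0],[0,0,0]],[[0,0,0],[0,0,0]],[[0,0,0],[0,0,0]],[[0,0,0],[0,0,0]],[[0,0,0],[0,0,0]],[[0,0,0],[0,0,0]]]}}

```text
clock: 88.95
eef_pos: [0.6537, 0.1662, 0.0991]
eef_rot: [-0.001, 1.0, 0.0, 0.003]
contact_force: [-5.4, -0.3, -3.8]
finger_gap: 0.612
grip_force: 55.0
```

Emit:
{"op": "move_arm", "data": {"rows": [[[0,0,-0.02],[0,0,0]],[[0,0,-0.02],[0,0,0]],[[0,0,-0.02],[0,0,0]],[[0,0,-0.015],[0,0,0]],[[0,0,0],[0,0,0]],[[0,0,0],[0,0,0]],[[0,0,0],[0,0,0]],[[0,0,0],[0,0,0]],[[0,0,0],[0,0,0]],[[0,0,0],[0,0,0]]]}}

```text
clock: 89.95
eef_pos: [0.6543, 0.1663, 0.0842]
eef_rot: [-0.001, 1.0, 0.0, 0.004]
contact_force: [2.9, -0.4, -10.0]
finger_gap: 0.614
grip_force: 55.0
```

Emit:
{"op": "move_arm", "data": {"rows": [[[0,0,-0.005],[0,0,0]],[[0,0,-0.005],[0,0,0]],[[0,0,-0.005],[0,0,0]],[[0,0,0],[0,0,0]],[[0,0,0],[0,0,0]],[[0,0,0],[0,0,0]],[[0,0,0],[0,0,0]],[[0,0,0],[0,0,0]],[[0,0,0],[0,0,0]],[[0,0,0],[0,0,0]]]}}

```text
clock: 90.95
eef_pos: [0.6541, 0.1665, 0.0817]
eef_rot: [-0.001, 1.0, 0.0, 0.004]
contact_force: [-0.2, -0.7, -4.1]
finger_gap: 0.612
grip_force: 55.0
```

Emit:
{"op": "move_arm", "data": {"rows": [[[0,0,-0.005],[0,0,0]],[[0,0,-0.005],[0,0,0]],[[0,0,0],[0,0,0]],[[0,0,0],[0,0,0]],[[0,0,0],[0,0,0]],[[0,0,0],[0,0,0]],[[0,0,0],[0,0,0]],[[0,0,0],[0,0,0]],[[0,0,0],[0,0,0]],[[0,0,0],[0,0,0]]]}}

```text
clock: 91.95
eef_pos: [0.6542, 0.1665, 0.0816]
eef_rot: [-0.001, 1.0, 0.0, 0.004]
contact_force: [-3.8, -1.4, 5.7]
finger_gap: 0.614
grip_force: 55.0
```

Emit:
{"op": "move_arm", "data": {"rows": [[[0,0,0],[0,0,0]],[[0,0,0],[0,0,0]],[[0,0,0],[0,0,0]],[[0,0,0],[0,0,0]],[[0,0,0],[0,0,0]],[[0,0,0],[0,0,0]],[[0,0,0],[0,0,0]],[[0,0,0.03],[0,0,0]],[[0,0,0.1],[0,0,0]],[[0,0,0.2],[0,0,0]]], "grip": -0.6}}

```text
clock: 92.95
eef_pos: [0.6518, 0.1661, 0.1421]
eef_rot: [-0.0, 1.0, 0.0, -0.001]
contact_force: [-0.2, -0.7, -0.1]
finger_gap: 0.798
grip_force: 0.0
```

Emit:
{"op": "move_arm", "data": {"rows": [[[0,0,0.2],[0,0,0]],[[0,0,0.2],[0,0,0]],[[-0.05,0,0.2],[0,0,0]],[[-0.1,0,0.1],[0,0,0]],[[-0.15,0,0],[0,0,0]],[[-0.15,0,0],[0,0,0]],[[-0.15,0,0],[0,0,0]],[[-0.15,0,0],[0,0,0]],[[0,0,0],[0,0,0]],[[0,0,0],[0,0,0]]]}}

```text
clock: 93.95
eef_pos: [0.5041, 0.1666, 0.2868]
eef_rot: [-0.001, 1.0, 0.0, 0.005]
contact_force: [0.3, -0.0, 0.2]
finger_gap: 0.798
grip_force: 0.0
```

```bash
python3 - <<'E'
from meter import *
st(); s=grab_frame('side');c=grab_frame('scene'); w=grab_frame('wrist')
for n,f in(('s',s),('c',c),('w',w)):
    for t in 'meter0 tray partsbox nut0 tin dish brush'.split(): print(n,t,[(np.round(p['location'],3).tolist(),round(float(p['score']),2)) for p in place_of(t,f)][:4])
h=cv2.cvtColor(c['image'],cv2.COLOR_RGB2HSV); b=cv2.inRange(h,(4,170,120),(13,255,255))
m,l,q,cc=cv2.connectedComponentsWithStats(b); print([(cc[k].round().tolist(),int(q[k,4])) for k in range(1,m) if q[k,4]>30]); print([np.round(proj(c,(.703,y,.07))).tolist() for y in (.1655,.0695,-.0265,-.1225)])
h=cv2.cvtColor(w['image'],cv2.COLOR_RGB2HSV); b=cv2.inRange(h,(4,170,120),(13,255,255))
m,l,q,cc=cv2.connectedComponentsWithStats(b); print([(cc[k].round().tolist(),int(q[k,4]),ray(w,cc[k],.07).round(4).tolist()) for k in range(1,m) if q[k,4]>60])
# box edges
m=mask('partsbox',w)
if m is not None:
    ys,xs=np.nonzero(m); print(xs.min(),xs.max(),ys.min(),ys.max())
    cs=range(int(xs.min())+20,int(xs.max())-20); rs=range(int(ys.min())+20,int(ys.max())-20)
    for n,p,hz in [('top',edge(m,cols=cs,last=False),True),('bot',edge(m,cols=cs),True),('R',edge(m,rows=rs),False),('L',edge(m,rows=rs,last=False),False)]:
        k,a,b=fit(w,p,.055,hz); print(n,round(a,4),round(b,4),'deg',round(np.degrees(np.arctan(k[0]))*(1 if hz else -1),2))
E
```

```text
t 93.95 p [0.5041 0.1666 0.2868] rot [[1.0, 0.001, 0.01], [0.001, -1.0, 0.002], [0.01, -0.002, -1.0]] F [ 0.3 -0.   0.2] gap 0.798 q [ 0.21  0.03  1.3  -0.    1.79  1.78]
s meter0 [([0.653, -0.122, 0.016], 0.8), ([0.652, 0.069, 0.012], 0.76), ([0.653, 0.168, 0.011], 0.61)]
s tray [([0.438, 0.031, 0.001], 0.75), ([0.314, -0.233, 0.001], 0.71), ([0.653, 0.166, 0.016], 0.22)]
s partsbox [([0.504, 0.304, 0.001], 0.69)]
s nut0 [([0.655, -0.123, 0.014], 0.66), ([0.518, 0.335, 0.003], 0.53), ([0.55, 0.346, 0.019], 0.48), ([0.553, 0.29, 0.017], 0.36)]
s tin [([0.731, -0.332, 0.001], 0.98)]
s dish [([0.728, 0.303, -0.002], 0.84)]
s brush [([0.314, -0.235, -0.001], 0.7)]
c meter0 [([0.656, 0.169, 0.013], 0.78), ([0.652, 0.024, 0.003], 0.71), ([0.652, -0.125, 0.013], 0.58), ([0.651, 0.069, 0.011], 0.56)]
c tray [([0.442, 0.037, -0.002], 0.68)]
c partsbox [([0.504, 0.302, 0.004], 0.63)]
c nut0 [([0.523, 0.337, 0.003], 0.61), ([0.523, 0.286, 0.006], 0.58), ([0.553, 0.295, 0.023], 0.54), ([0.549, 0.348, 0.013], 0.46)]
c tin [([0.728, -0.332, -0.002], 0.71), ([0.657, 0.169, 0.011], 0.61)]
c dish [([0.724, 0.303, 0.002], 0.76)]
c brush [([0.321, -0.231, -0.002], 0.86)]
w meter0 [([0.653, 0.174, 0.013], 0.96), ([0.65, 0.07, 0.013], 0.96), ([0.649, -0.124, 0.015], 0.91), ([0.578, 0.382, 0.002], 0.5)]
w tray []
w partsbox [([0.504, 0.299, 0.003], 0.92)]
w nut0 [([0.521, 0.342, 0.005], 0.91), ([0.549, 0.344, 0.023], 0.87), ([0.529, 0.287, 0.003], 0.87), ([0.552, 0.294, 0.017], 0.81)]
w tin []
w dish [([0.52, 0.337, 0.005], 0.68)]
w brush [([0.318, -0.232, 0.001], 0.94)]
[]
[[346.0, 280.0], [308.0, 261.0], [273.0, 243.0], [239.0, 227.0]]
[]
```

```bash
python3 - <<'E'
from meter import *
w=grab_frame('wrist');c=grab_frame('scene');s=grab_frame('side')
for n,f in(('c',c),('w',w)):
    h=cv2.cvtColor(f['image'],cv2.COLOR_RGB2HSV); b=cv2.inRange(h,(5,180,70),(16,255,255))
    m,l,q,cc=cv2.connectedComponentsWithStats(b); print(n,[(cc[k].round(1).tolist(),int(q[k,4]),ray(f,cc[k],.065).round(4).tolist()[:2]) for k in range(1,m) if q[k,4]>12])
for n,f in(('w',w),('c',c),('s',s)):
    for r in regions_of('latch0',f): 
        ys,xs=np.nonzero(r['mask']); print(n,round(float(r['score']),2),len(xs),ray(f,(xs.mean(),ys.mean()),.065).round(4)[:2])
r=regions_of('partsbox',w); print(len(r))
h=cv2.cvtColor(w['image'],cv2.COLOR_RGB2HSV); m=cv2.inRange(h,(24,150,60),(33,255,255)); n,l,q,cc=cv2.connectedComponentsWithStats(m); k=1+q[1:,4].argmax(); m=l==k; print(q[k])
x0,y0,ww,hh=q[k][:4]; cs=range(x0+25,x0+ww-25); rs=range(y0+25,y0+hh-25)
for n,p,hz in [('top',edge(m,cols=cs,last=False),True),('bot',edge(m,cols=cs),True),('R',edge(m,rows=rs),False),('L',edge(m,rows=rs,last=False),False)]:
    kk,a,b=fit(w,p,.055,False if hz==False else True); print(n,round(a,4),round(b,4),'deg',round(np.degrees(np.arctan(kk[0]))*(1 if hz else -1),2))
E
```

```text
c [([229.6, 47.1], 58, [0.081, -0.6401]), ([577.6, 142.1], 82, [-0.0128, 0.5056]), ([240.1, 233.4], 127, [0.715, -0.1114]), ([271.5, 251.0], 107, [0.719, -0.0189]), ([307.8, 268.5], 151, [0.7167, 0.077]), ([344.0, 289.0], 126, [0.7214, 0.1707])]
w []
w 0.19 1738 [0.5862 0.3027]
c 0.65 146 [0.5559 0.3438]
c 0.63 117 [0.721 0.077]
c 0.51 113 [0.7233 0.1724]
s 0.7 117 [ 0.7073 -0.1306]
s 0.6 102 [0.7084 0.0545]
s 0.58 94 [ 0.7076 -0.035 ]
s 0.43 71 [0.7118 0.1571]
s 0.27 3804 [ 0.64   -0.0965]
2
[218 169   9   8  28]Traceback (most recent call last):
  File "<stdin>", line 13, in <module>
  File "edges.py", line 3, in fit
    P=np.array([ray(f,p,z)[:2] for p in pts]); a,b=(P[:,0],P[:,1]) if horiz else (P[:,1],P[:,0])
                                                    ~^^^^^
IndexError: too many indices for array: array is 1-dimensional, but 2 were indexed
```

Emit:
{"op": "move_arm", "data": {"rows": [[[-0.03,0.1,0.03],[0,0,0]],[[-0.03,0.1,0.03],[0,0,0]],[[-0.03,0.1,0.03],[0,0,0]],[[-0.03,0.1,0.03],[0,0,0]],[[-0.03,0.1,0.03],[0,0,0]],[[-0.03,0.1,0.03],[0,0,0]],[[-0.03,0.1,0.03],[0,0,0]],[[0,0,0],[0,0,0]],[[0,0,0],[0,0,0]],[[0,0,0],[0,0,0]]]}}

```text
clock: 96.55
eef_pos: [0.4623, 0.3058, 0.3272]
eef_rot: [-0.0, 1.0, -0.0, 0.003]
contact_force: [-0.4, 0.5, 0.0]
finger_gap: 0.8
grip_force: 0.0
```

```bash
python3 - <<'E'
from meter import *
st(); w=grab_frame('wrist');c=grab_frame('scene');s=grab_frame('side');save(w,'wz')
def lat(img,n,x0,x1,y0,y1):
    h=cv2.cvtColor(img,cv2.COLOR_RGB2HSV); b=cv2.inRange(h,(5,180,70),(16,255,255)); o=np.zeros_like(b); o[y0:y1,x0:x1]=b[y0:y1,x0:x1]
    m,l,q,cc=cv2.connectedComponentsWithStats(o); print(n,[(cc[k].round(1).tolist(),q[k].tolist()) for k in range(1,m) if q[k,4]>12])
L=lambda n:cv2.cvtColor(cv2.imread('pics/'+n+'.png'),cv2.COLOR_BGR2RGB)
lat(L('scene0'),'scene t0',215,400,215,320); lat(c['image'],'scene now',215,400,215,320)
lat(L('side0'),'side t0',340,420,140,225); lat(s['image'],'side now',340,420,140,225)
for n,t in(('box','partsbox'),('stops','stops')):
    m=mask(t,w)
    if m is None: print('no',t); continue
    ys,xs=np.nonzero(m); print(n,xs.min(),xs.max(),ys.min(),ys.max())
    cs=range(int(xs.min())+20,int(xs.max())-20); rs=range(int(ys.min())+20,int(ys.max())-20)
    for e,p,hz in [('top',edge(m,cols=cs,last=False),True),('bot',edge(m,cols=cs),True),('R',edge(m,rows=rs),False),('L',edge(m,rows=rs,last=False),False)]:
        # image may be rotated: choose regression axis by spread
        z=.055 if n=='box' else .03
        P=np.array([ray(w,q,z)[:2] for q in p]); hz=np.ptp(P[:,0])>np.ptp(P[:,1]); k,a,b=fit(w,p,z,hz)
        print(' ',e,'x->y' if hz else 'y->x',round(a,4),round(b,4),'deg',round(np.degrees(np.arctan(k[0]))*(1 if hz else -1),2))
E
```

```text
t 96.55 p [0.4623 0.3058 0.3272] rot [[1.0, -0.0, 0.007], [-0.0, -1.0, 0.001], [0.007, -0.001, -1.0]] F [-0.4  0.5  0. ] gap 0.8 q [ 0.48  0.1   1.16 -0.    1.88  2.05]
scene t0 [([238.8, 234.1], [232, 228, 14, 14, 98]), ([271.6, 250.9], [265, 245, 14, 14, 107]), ([306.6, 269.1], [300, 262, 14, 16, 118]), ([344.1, 288.7], [338, 281, 14, 16, 130])]
scene now [([240.0, 233.3], [232, 227, 19, 15, 128]), ([271.7, 250.9], [265, 245, 14, 14, 109]), ([307.8, 268.3], [300, 261, 18, 17, 153]), ([344.0, 289.1], [338, 281, 14, 16, 123])]
side t0 [([360.9, 162.2], [356, 156, 13, 11, 81]), ([371.8, 176.7], [366, 170, 14, 12, 83]), ([384.8, 193.0], [379, 186, 15, 12, 93]), ([399.8, 211.9], [393, 205, 17, 13, 109])]
side now [([361.2, 161.5], [356, 156, 13, 11, 70]), ([371.9, 176.7], [366, 170, 14, 12, 86]), ([385.0, 193.0], [379, 186, 15, 12, 99]), ([400.0, 212.0], [393, 205, 17, 13, 121])]
box 253 375 67 192
  top y->x 0.3085 0.5786 deg 2.86
  bot y->x 0.3096 0.4293 deg 3.32
  R x->y 0.5083 0.2306 deg 3.64
  L x->y 0.5085 0.3803 deg 3.07
stops 243 370 57 188
  top y->x 0.3173 0.5928 deg 2.96
  bot y->x 0.3183 0.5802 deg 3.13
  R x->y 0.5153 0.3851 deg 2.81
  L x->y 0.5158 0.3958 deg 3.47
```

Every latch sits exactly where it was at the start, with each meter under its own latch. All three meters read about 14 mm, the bystanders are unmoved, and the nuts are in the box. The box's +y contact can only be resolved to about 2 mm by camera, so I'll press that side once more and judge by force.

Emit:
{"op": "move_arm", "data": {"rows": [[[0.015,-0.0605,-0.03],[0,0,0.1]],[[0.015,-0.0605,-0.03],[0,0,0.1]],[[0.015,-0.0605,-0.03],[0,0,0.1]],[[0.015,-0.0605,-0.03],[0,0,0.1]],[[0.015,-0.0605,-0.03],[0,0,0.1]],[[0.015,-0.0605,-0.03],[0,0,0.1]],[[0.015,-0.0605,-0.03],[0,0,0.1]],[[0.015,-0.0605,-0.03],[0,0,0.1]],[[0.015,-0.0605,-0.03],[0,0,0.1]],[[0.015,-0.0605,-0.03],[0,0,0.1]]], "grip": -1}}

```text
clock: 97.8
eef_pos: [0.4922, 0.1846, 0.2674]
eef_rot: [-0.003, 0.73, 0.684, 0.002]
contact_force: [-0.1, 0.5, -0.2]
finger_gap: 1.001
grip_force: 0.0
```

Emit:
{"op": "move_arm", "data": {"rows": [[[0,0,-0.05],[0,0,0.087]],[[0,0,-0.15],[0,0,0]],[[0,0,-0.15],[0,0,0]],[[0,0,-0.15],[0,0,0]],[[0,0,-0.1],[0,0,0]],[[0,0,-0.1],[0,0,0]],[[0,0,0],[0,0,0]],[[0,0,0],[0,0,0]],[[0,0,0],[0,0,0]],[[0,0,0],[0,0,0]]]}}

```text
clock: 98.8
eef_pos: [0.493, 0.1857, 0.1294]
eef_rot: [-0.002, 0.686, 0.728, 0.003]
contact_force: [-0.7, 0.5, -0.2]
finger_gap: 1.004
grip_force: 0.0
```

```bash
python3 -c "
from h import *
st()"
```

```text
t 98.8 p [0.493  0.1857 0.1294] rot [[-0.06, 0.998, 0.001], [0.998, 0.06, 0.008], [0.008, 0.001, -1.0]] F [-0.7  0.5 -0.2] gap 1.004 q [0.25 0.07 1.58 0.01 1.49 0.19]
```

Emit:
{"op": "move_arm", "data": {"rows": [[[0,0,-0.12],[0,0,0]],[[0,0,-0.12],[0,0,0]],[[0,0,-0.12],[0,0,0]],[[0,0,-0.07],[0,0,0]],[[-0.002,0.035,0],[0,0,0]],[[-0.002,0.035,0],[0,0,0]],[[-0.002,0.035,0],[0,0,0]],[[-0.002,0.035,0],[0,0,0]],[[0,0,0],[0,0,0]],[[0,0,0],[0,0,0]]]}}

```text
clock: 99.8
eef_pos: [0.4907, 0.2139, 0.0422]
eef_rot: [-0.003, 0.685, 0.728, 0.002]
contact_force: [0.5, 0.5, 0.3]
finger_gap: 1.001
grip_force: 0.0
```

Emit:
{"op": "move_arm", "data": {"rows": [[[0,0.005,0],[0,0,0]],[[0,0.005,0],[0,0,0]],[[0,0.005,0],[0,0,0]],[[0,0.005,0],[0,0,0]],[[0,0.005,0],[0,0,0]],[[0,0.005,0],[0,0,0]],[[0,0,0],[0,0,0]],[[0,0,0],[0,0,0]],[[0,0,0],[0,0,0]],[[0,0,0],[0,0,0]]]}}

```text
clock: 100.8
eef_pos: [0.4905, 0.2193, 0.0416]
eef_rot: [-0.003, 0.686, 0.728, 0.002]
contact_force: [-0.1, -1.1, -0.4]
finger_gap: 1.004
grip_force: 0.7
```

Emit:
{"op": "move_arm", "data": {"rows": [[[0,0.004,0],[0,0,0]],[[0,0.004,0],[0,0,0]],[[0,0,0],[0,0,0]],[[0,0,0],[0,0,0]],[[0,0,0],[0,0,0]],[[0,0,0],[0,0,0]],[[0,0,0],[0,0,0]],[[0,0,0],[0,0,0]],[[0,0,0],[0,0,0]],[[0,0,0],[0,0,0]]]}}

```text
clock: 101.8
eef_pos: [0.4907, 0.2203, 0.0416]
eef_rot: [-0.003, 0.686, 0.728, 0.001]
contact_force: [0.5, -4.7, 0.0]
finger_gap: 1.001
grip_force: 2.6
```

Emit:
{"op": "move_arm", "data": {"rows": [[[0,0.004,0],[0,0,0]],[[0,0.004,0],[0,0,0]],[[0,0.004,0],[0,0,0]],[[0,0,0],[0,0,0]],[[0,0,0],[0,0,0]],[[0,0,0],[0,0,0]],[[0,0,0],[0,0,0]],[[0,0,0],[0,0,0]],[[0,0,0],[0,0,0]],[[0,0,0],[0,0,0]]]}}

```text
clock: 102.8
eef_pos: [0.4909, 0.2205, 0.0417]
eef_rot: [-0.001, 0.685, 0.728, -0.0]
contact_force: [0.7, -10.4, 2.4]
finger_gap: 1.002
grip_force: 5.4
```

Emit:
{"op": "move_arm", "data": {"rows": [[[0,-0.03,0],[0,0,0]],[[0,-0.05,0],[0,0,0]],[[0,-0.05,0],[0,0,0]],[[0,0,0.15],[0,0,0]],[[0,0,0.2],[0,0,0]],[[0,0,0.2],[0,0,0]],[[0,0,0.2],[0,0,0]],[[0,0,0.2],[0,0,0]],[[0,0,0.1],[0,0,0]],[[0,0,0],[0,0,0]]]}}

```text
clock: 103.8
eef_pos: [0.4921, 0.1979, 0.2561]
eef_rot: [-0.001, 0.685, 0.728, 0.006]
contact_force: [0.4, 0.1, 0.8]
finger_gap: 1.0
grip_force: 0.0
```

```bash
python3 - <<'E'
from meter import *
st(); s=grab_frame('side');c=grab_frame('scene');w=grab_frame('wrist')
for n,f in(('s',s),('c',c),('w',w)):
    for t in 'meter0 tray partsbox nut0'.split(): print(n,t,[(np.round(p['location'],3).tolist(),round(float(p['score']),2)) for p in place_of(t,f)][:4])
E
```

```text
t 103.8 p [0.4921 0.1979 0.2561] rot [[-0.06, 0.998, 0.006], [0.998, 0.06, 0.01], [0.01, 0.007, -1.0]] F [0.4 0.1 0.8] gap 1.0 q [0.27 0.03 1.37 0.01 1.73 0.21]
s meter0 [([0.655, -0.124, 0.012], 0.95), ([0.656, 0.167, 0.014], 0.92), ([0.653, 0.07, 0.014], 0.72), ([0.44, 0.034, -0.0], 0.41)]
s tray [([0.442, 0.032, 0.001], 0.92)]
s partsbox [([0.506, 0.302, 0.001], 0.88)]
s nut0 [([0.546, 0.342, 0.017], 0.54), ([0.555, 0.293, 0.018], 0.54), ([0.521, 0.339, 0.002], 0.51)]
c meter0 [([0.655, 0.171, 0.012], 0.91), ([0.648, -0.122, 0.014], 0.87), ([0.652, 0.07, 0.014], 0.8)]
c tray [([0.442, 0.035, 0.003], 0.94), ([0.653, 0.07, 0.014], 0.46)]
c partsbox [([0.504, 0.304, 0.001], 0.64)]
c nut0 [([0.525, 0.34, 0.004], 0.55), ([0.546, 0.345, 0.019], 0.48), ([0.525, 0.286, 0.007], 0.44)]
w meter0 [([0.651, -0.127, 0.016], 0.83), ([0.656, 0.168, 0.016], 0.82), ([0.652, 0.074, 0.014], 0.7), ([0.552, 0.348, 0.023], 0.31)]
w tray [([0.438, 0.034, 0.0], 0.8)]
w partsbox [([0.503, 0.3, -0.001], 0.97)]
w nut0 [([0.524, 0.338, 0.006], 0.95), ([0.529, 0.284, 0.004], 0.88), ([0.554, 0.294, 0.021], 0.72), ([0.549, 0.345, 0.024], 0.59)]
```

```bash
python3 -c "
from cell import *
print(job_done())"
```

```text
the job is handed in; nothing more can be done
None
```

I handed the job in at about 104 s: the box is tight in its corner with all four nuts in it, the empty tray is flat on the table, all three meters are seated and latched, and the tin, dish and brush are unmoved; one meter needed a second try, and `job_done()` gave no verdict.

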